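Reload, clamp and scan the weld coupons

ROBOT

A 6-joint arm with a two-finger parallel gripper is mounted at the origin on the work surface. World frame = base frame: x ahead of the robot, y to its left, z up, the work surface at z = 0. Lengths are in mm, angles in rad, forces in N, time in s.
With the tool pointing down it reaches from about 400 to 925 mm from the base axis. Payload 12.5 kg.
Tool frame: the origin (TCP) lies where the fingers leave the gripper's body, on its centre line; the fingertips stand 78 mm ahead of it and the grasp point (between the pads) lies 59 mm ahead of it; z points along the fingers, y is the direction in which the jaws open and shut (so a half turn about z gives the same grasp; the last joint's range is limited). The gripper opens to 95 mm and grips with 3 to 60 N. Pads are 20 mm wide; open, the fingers measure 119 mm over their backs; the gripper's body (75 mm by 180 mm) begins 59 mm behind the grasp point.
Start: joints at [-1.231, 0.491, 1.559, -0, 1.092, -0.106], TCP at [269.509, -563.917, 292.261] pointing down, gripper open.
Joint ranges: [-3.1, 3.1], [-0.84, 2.19], [0.05, 2.79], [-1.13, 4.28], [0.06, 2.93], [-2.69, 2.69]. Speed limits (rad/s): [2.22, 2.22, 2.79, 3.14, 3.14, 3.14].

INTERFACE

Orientations are given as [roll, pitch, yaw] about the fixed x, y, z axes, in that order (R = Rz(yaw) Ry(pitch) Rx(roll)).
In Python, from cell import env, viewer, ticket, search_frame gives the robot as it stands.
- The arm moves only by the shell command python3 -m inch 'ROWS'. ROWS is a JSON object of lists of equal length, an entry for each row: "hand": the opening, from 0 (shut) to 1 (fully open); "delta_pos": the shift along the tool's x, y, z in cm, a list of three; "turn": the turn about the tool's z in rad. A call has 1 to 20 rows; each row shifts and turns the commanded pose from where the row before left it, along the tool's axes as they then stand; what a row does not reach is not made up. A row lasts 1/10 s, in which the tool goes at most 50 mm and 8.59 degrees, less where a joint would pass 70% of its speed; a pose out of reach is approached as far as the arm can. A call is refused whole if a number of a shift passes 5 or a number of a turn 0.15, either way. A call with a gripper value outside its range is refused whole. The fingers move at their own pace and stop on an object; the grip force is fixed at half the most. Time passes only in rows, so rows that do not move let the fingers close. It gives the time, the measured TCP pose, the force and the opening at its end, in the units of the state.
- env.state(): the state, without advancing time (a new reading comes with each control period).
- viewer.read_camera(name): name is "side" or "top" or "wrist"; returns (picture, depth): 384x512x3 uint8, blue, green, red; 384x512 float32, mm along the optical axis (not along the pixel's ray), 0 where there is no reading.
- viewer.get_calibration(name): a dict with "fx", "fy", "cx", "cy" (pixels), "T" (4x4, takes a point from camera to world coordinates). Camera axes: x right, y down, z forward; pixel columns grow to the right and rows downward; lengths in mm; the calibration is good to about 2 mm. A picture is of the moment at which its call begins: read the wrist's pose just before it. get_calibration takes no time and is no camera call; for the wrist camera it gives the pose at the moment of the call.
- ticket.job_done(): hands the job in, once; it reports no verdict.
Trained networks look in the newest picture that a camera, given by its name, has taken for a name from the list of things; names that differ only in an ending like _2 or _b are one class to them, and where a whole thing is asked for, a point or a joint stands for the part that bears it (a point fixed in the world has none). Each returns a list of dicts, best first, with "p" (0 to 1); they miss things now and then, are a little off and sometimes report something else, mostly with a low value. They report only what shows in the picture. A call takes as long as a camera call.
- search_frame(camera, label): "centre" ([column, row] in pixels, amid what is visible of it).
The state is a dict: "t": time; "joints": joint angles; "qvel": joint speeds; "tau": joint torques, N m; "eef_pos": TCP position; "tcp_rot": TCP orientation; "ft_force": force on the tool from outside, world axes, zero at the start; "moment": the same for the moment, N m; "opening": opening from 0.0 (shut) to 1.0 (fully open).
Only numpy, scipy, OpenCV 4.12 (cv2) and the standard library are available. Lean on these libraries where they do the work, as an engineer would, in place of code of your own. Each camera call takes 0.05 s, during which the arm holds its last target.

TASK

Get the inspection fixture ready for the next scan: swing the scanner arm by its orange handle fully aside, to the end of the fixture away from the red knob, turn the knob back (counter-clockwise) until the sprung yellow jaw stands fully open, and stand every aluminium T-shaped weld coupon from the table upright in a bay of its own, flat on the bay floor. When all are in, turn the knob clockwise until the jaw snaps forward with its roller fully in the cam's notch; then swing the scanner arm back so that its head stays centred over the middle of the row of bays. Let go, and leave the cup, the case and the brush alone.

Things in the scene. Friction and masses are not known exactly. Their poses are not given: they have to be found in the camera images.
- coupon1_center (a point): Centre of aluminium weld coupon 1 (None if absent), an upside-down T: base plate 90 long x 48 wide x 10 mm thick, along its middle an upright web 90 long x 10 thick, top 50 mm above the underside; 0.14 to 0.23 kg. This point is 25 mm above the underside. x axis along the 90 mm length (either way round is the same), z up. Starts upright on the table; pinch the web from above.
- coupon2_center (a point): Centre of aluminium weld coupon 2 (None if absent), an upside-down T: base plate 90 long x 48 wide x 10 mm thick, along its middle an upright web 90 long x 10 thick, top 50 mm above the underside; 0.14 to 0.23 kg. This point is 25 mm above the underside. x axis along the 90 mm length (either way round is the same), z up. Starts upright on the table; pinch the web from above.
- coupon3_center (a point): Centre of aluminium weld coupon 3 (None if absent), an upside-down T: base plate 90 long x 48 wide x 10 mm thick, along its middle an upright web 90 long x 10 thick, top 50 mm above the underside; 0.14 to 0.23 kg. This point is 25 mm above the underside. x axis along the 90 mm length (either way round is the same), z up. Starts upright on the table; pinch the web from above.
- coupon4_center (a point): Centre of aluminium weld coupon 4 (None if absent), an upside-down T: base plate 90 long x 48 wide x 10 mm thick, along its middle an upright web 90 long x 10 thick, top 50 mm above the underside; 0.14 to 0.23 kg. This point is 25 mm above the underside. x axis along the 90 mm length (either way round is the same), z up. Starts upright on the table; pinch the web from above.
- nest_center (a point): Middle of the row of four bays, on the bay floor, 12 mm above the table, on the fixed aluminium fixture (its place and yaw vary). x axis from the blue front stop to the yellow jaw, z up. Bay centres: x = 0, y = -93, -31, +31, +93 mm. A bay is 56 mm wide (y) between blue ribs 6 thick, 10 high, and runs in x from the front stop at -50 (22 high) to the open jaw at +52 mm (24 high).
- fixture: The fixture itself, fixed: aluminium base plate 12 mm thick, x from -72 to +190, y from -245 to +140 mm. Origin on the table right below nest_center, axes the same. Coupons stand with their length along its x; any coupon in any bay, one to a bay.
- cam_grip (a point): On the vertical axis of the red bar knob, 70 mm above the table, 17 mm below the bar's top. Bar 62 long x 16 thick x 42 mm high (45 to 87 mm above the table), x axis along the bar: pinch it across its thickness. It sits on a steel cam disc (radius 42 mm, 16 to 30 mm above the table) at x = +10, y = -185 mm from nest_center.
- cam (a joint): Angle of the red cam knob, rad, growing clockwise seen from above. Starts near 1.7, roller fully in the notch; stops at -0.05 and 1.76. Turning it back takes about 0.3 N m: the notch's sloped flank lifts the roller out, and below 1.15 it rides on the round rim, jaw open, and the knob stays put (0.1 N m). Turned clockwise again it starts down the flank near 1.24 and is fully in near 1.70.
- jaw (a joint): Travel of the yellow sprung jaw bar towards the front stop, m: 0 open (held back by its brass roller on the cam's rim), 0.010 fully snapped forward with the roller in the notch. Its spring of about 10 N pushes the coupons up to 8 mm along their bays to the front stop, leaving them 2 mm of play.
- scan_handle (a point): Centre of the orange upright handle of the scanner arm: round, 22 mm diameter, free from 171 to 211 mm above the table; this point is 191 mm up. The scanner head (46 x 50 mm, lens underneath, 103 mm above the table) hangs right below it.
- scan_pivot (a point): Point on the vertical pivot axis of the scanner arm, 159 mm above the table, on top of the post behind the jaw at x = +160, y = 0 mm from nest_center. The handle circles it at a radius of 160 mm.
- scan_arm (a joint): Swing of the scanner arm, rad, growing counter-clockwise from above: 0 along nest_center's +y (parked), 1.571 along its -x with the head over the middle of the row. Stiff (0.5 N m, 3 N at the handle), stays where left; limits -0.35 and 2.3; starts at 1.25 to 1.95. At 0.35 or less it is clear of the bays.
- tumbler: Bystander: metal cup, 72 mm across, 95 mm high, loose. Origin at the centre of its underside.
- case: Bystander: black instrument case 100 x 160 x 50 mm, loose. Origin at the centre of its underside.
- brush: Bystander: brush 200 mm long lying flat, loose, its x axis along its length. Origin at the middle of its length, on the table.

How it is judged:
By the outcome, as a careful person would: the job done as asked, in the order asked, and still so for the second after the job is handed in, with the robot touching nothing.
Of coupon1, coupon2, coupon3, coupon4 only 3 to 4 are there at a start; the rules pass over those that are not, and their reading is None.
At some moment in a run one of coupon1, coupon2, coupon3, coupon4 may be knocked a few centimetres aside while the robot is not near it.
It also fails if it takes over 192 s, if anything falls off the work surface, if the arm or the gripper's body presses on something with over 40 N, if the wrist force passes 120 N, or if a joint passes its speed limit or range.

## Working session

There is one attempt and no reset: what is moved stays moved. The work goes in short steps, Python scripts to look and compute and a shell command to move; the robot and the scene stay as the last step left them, time stands still between calls to the robot, and variables do not carry over. Pictures are saved under pics/ and viewed, and the job is handed in when it is done.

```bash
ls; mkdir -p pics
cat > h.py <<'E'
import numpy as np, cv2
from cell import env, viewer, ticket, search_frame
def snap(cam,name):
    c=viewer.get_calibration(cam); p,d=viewer.read_camera(cam); cv2.imwrite(f'pics/{name}.png',p); np.savez(f'pics/{name}.npz',d=d,p=p,T=np.array(c['T']),k=[c['fx'],c['fy'],c['cx'],c['cy']]); return p,d,c
def w(c,d,u,v,z=None):
    T=np.array(c['T']); r=np.array([(u-c['cx'])/c['fx'],(v-c['cy'])/c['fy'],1.])
    if z is None: q=r*d[int(round(v)),int(round(u))]
    else:
        R=T[:3,:3]@r; q=r*((z-T[2,3])/R[2])
    return T[:3,:3]@q+T[:3,3]
def cloud(c,d):
    T=np.array(c['T']); v,u=np.mgrid[:d.shape[0],:d.shape[1]]
    q=np.stack([(u-c['cx'])/c['fx']*d,(v-c['cy'])/c['fy']*d,d],-1)
    return q@T[:3,:3].T+T[:3,3]
E
python3 - <<'E'
from h import *
print(env.state())
for n in ['top','side','wrist']:
    p,d,c=snap(n,n+'0'); print(n,np.array(c['T']).round(2).tolist(),c['fx'],c['cx'],c['cy'])
    for l in ['coupon1_center','nest_center','cam_grip','scan_handle','tumbler','case','brush','fixture']:
        r=search_frame(n,l)
        print(l,[(np.round(x['centre']).tolist(),round(x['p'],2),w(c,d,*np.clip(np.array(x['centre']),0,[511,383])).round().tolist()) for x in r[:6]])
E
```

```text
pics
{'t': 0.0, 'joints': array([-1.23058846e+00,  4.91536781e-01,  1.55946280e+00, -1.91405130e-05,
        1.09166435e+00, -1.05622681e-01]), 'qvel': array([-0.00125832, -0.00035232,  0.00106894, -0.00140093,  0.00035617,
       -0.00120808]), 'tau': array([-4.52114373e-04, -6.12638998e+01, -2.58175921e+01,  6.92362594e-02,
        4.82550357e-02, -1.06609316e-04]), 'eef_pos': array([ 269.45594572, -563.75493161,  291.67124979]), 'tcp_rot': array([-3.14052556e+00, -9.60595558e-05,  4.45839328e-01]), 'ft_force': array([-0.79600325, -0.52884213,  0.52034938]), 'moment': array([-0.00907048,  0.01910291, -0.0762376 ]), 'opening': 0.9937938219854532}
top [[0.03, -0.99, 0.1, 395.17], [-1.0, -0.03, -0.01, -60.06], [0.02, -0.1, -0.99, 2011.77], [0.0, 0.0, 0.0, 1.0]] 496.2563935787661 247.17209376369206 190.95793635264982
coupon1_center [([127.0, 225.0], 0.68, [449.0, 378.0, 58.0])]
nest_center [([255.0, 194.0], 0.91, [575.0, -116.0, 167.0])]
cam_grip [([293.0, 210.0], 0.6, [523.0, -269.0, 92.0]), ([169.0, 201.0], 0.46, [552.0, 225.0, 13.0])]
scan_handle [([257.0, 196.0], 0.62, [568.0, -125
[... 841 characters left out ...]
 263.0], 0.65, [727.0, 311.0, 14.0]), ([264.0, 197.0], 0.5, [562.0, -102.0, 37.0]), ([341.0, 152.0], 0.36, [395.0, -459.0, 55.0])]
case [([341.0, 155.0], 0.94, [392.0, -445.0, 54.0]), ([268.0, 172.0], 0.41, [556.0, -109.0, 172.0])]
brush [([212.0, 181.0], 0.65, [787.0, -82.0, 17.0])]
fixture [([264.0, 194.0], 0.72, [571.0, -114.0, 38.0])]
wrist [[0.43, -0.87, -0.25, 340.67], [-0.9, -0.41, -0.12, -530.65], [-0.0, 0.28, -0.96, 385.48], [0.0, 0.0, 0.0, 1.0]] 286.4624642113265 252.1764551156716 192.1828599634888
coupon1_center []
nest_center []
cam_grip [([254.0, 59.0], 0.55, [387.0, -510.0, 51.0])]
scan_handle []
tumbler []
case [([252.0, 58.0], 0.94, [388.0, -508.0, 51.0])]
brush []
fixture []
```

Run:
```python
import cv2
a=cv2.imread('pics/top0.png')[110:290,90:400]; cv2.imwrite('pics/top0c.png',cv2.resize(a,None,fx=2.5,fy=2.5,interpolation=cv2.INTER_CUBIC))
a=cv2.imread('pics/side0.png')[110:380,110:400]; cv2.imwrite('pics/side0c.png',cv2.resize(a,None,fx=2.2,fy=2.2,interpolation=cv2.INTER_CUBIC))
```

```text
(no output)
```

View pics/top0c.png

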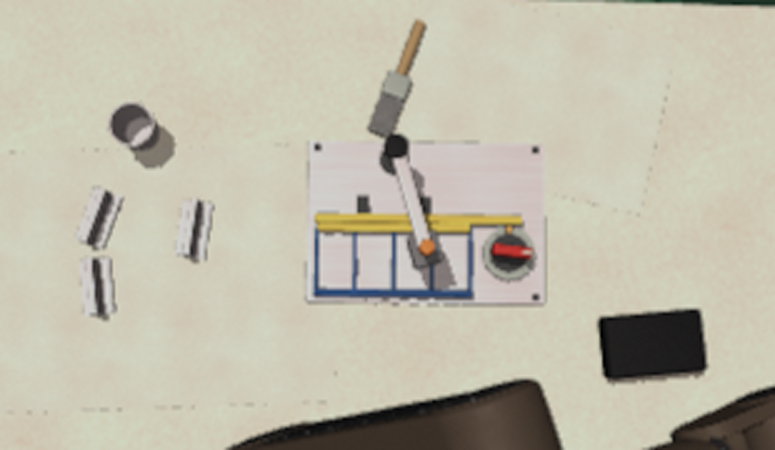

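View pics/side0c.png

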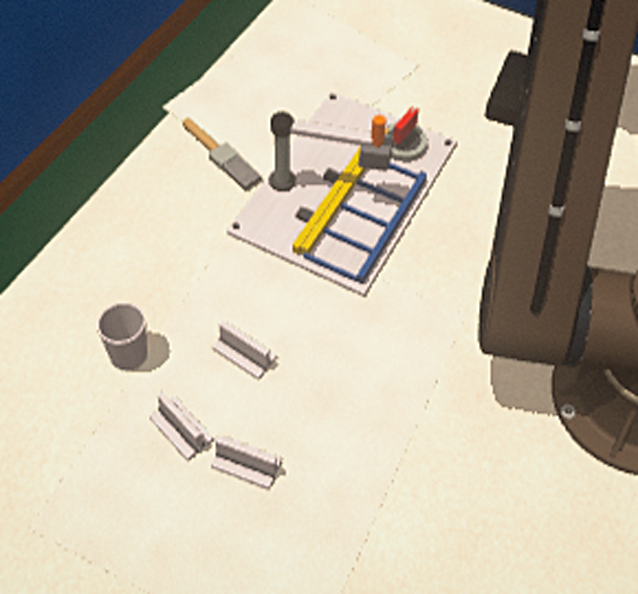

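Three coupons lie left, at full-image pixels around (130,197), (129,225) and (168,202). The fixture is in the middle with the arm across the bays, and the knob is at (293,211). Next I'll measure them.

```bash
cat > meas.py <<'E'
from h import *
def load(name):
    f=np.load(f'pics/{name}.npz'); k=f['k']; return f['p'],f['d'],dict(T=f['T'],fx=k[0],fy=k[1],cx=k[2],cy=k[3])
E
python3 - <<'E'
from meas import *
for n in ['top0','side0']:
    p,d,c=load(n); P=cloud(c,d); hsv=cv2.cvtColor(p,cv2.COLOR_BGR2HSV)
    print(n,'table z',np.median(P[...,2][(P[...,1]>50)&(P[...,1]<150)&(P[...,0]>400)&(P[...,0]<500)]))
    H,S,V=[hsv[...,i].astype(int) for i in range(3)]
    roi=(P[...,0]>350)&(P[...,0]<850)&(P[...,1]>-400)&(P[...,1]<450)
    for nm,m in dict(orange=(H>8)&(H<16)&(S>190)&(V>120),red=((H<6)|(H>174))&(S>150)&(V>90),yellow=(H>22)&(H<30)&(S>180)&(V>100),blue=(H>100)&(H<125)&(S>120)).items():
        m=m&roi; q=P[m]; v,u=np.nonzero(m)
        if len(q)==0: print(nm,0);continue
        r=cv2.minAreaRect(np.array([w(c,d,a,b,{'orange':205,'red':87,'yellow':36,'blue':28}[nm])[:2] for a,b in zip(u,v)],np.float32))
        print(nm,len(q),'med',np.median(q,0).round(),'z90',np.percentile(q[:,2],90).round(),r, 'px',u.mean().round(1),v.mean().round(1))
    # coupons
    m=(P[...,2]>32)&(P[...,2]<70)&(P[...,1]>130)&roi
    nl,L,st,ce=cv2.connectedComponentsWithStats(m.astype(np.uint8))
    for i in range(1,nl):
        if st[i,4]>6:
            q=P[L==i]; print('cp',st[i,4],q.mean(0).round(1),cv2.minAreaRect(q[:,:2].astype(np.float32)))
E
```

```text
top0 table z 0.47247638781414025
orange 0
red 58 med [ 525. -270.   84.] z90 92.0 ((524.8841552734375, -273.32745361328125), (55.91776657104492, 16.936796188354492), 84.49226379394531) px 293.1 209.8
yellow 0
blue 170 med [455. -60.  35.] z90 2012.0 ((936.175048828125, -380.61236572265625), (946.5424194335938, 1605.38671875), 2.7500157356262207) px 265.9 174.8
cp 57 [719.1 339.4  51.7] ((717.409423828125, 335.04522705078125), (31.094858169555664, 58.433441162109375), 46.55463409423828)
cp 14 [687.6 299.7  54.5] ((687.6973876953125, 299.1051940917969), (6.786945343017578, 36.33936309814453), 51.503787994384766)
cp 81 [564.5 383.9  47.8] ((565.232666015625, 384.1768493652344), (12.266021728515625, 88.47282409667969), 73.43885803222656)
cp 74 [551.6 230.4  48. ] ((552.008056640625, 231.0586700439453), (11.936542510986328, 88.36650848388672), 84.50841522216797)
cp 81 [454.5 380.8  48.1] ((456.63616943359375, 382.27069091796875), (87.47286987304688, 13.07819938659668), 8.360301971435547)
side0 table z 2.455186922752773
orange 24 med [ 521. -133.  210.] z90 215.0 ((513.7251586914062, -121.
[... 496 characters left out ...]
37438964844, 96.40851593017578), 86.40151977539062) px 284.6 210.3
cp 118 [721.8 307.2  52.7] ((719.69287109375, 307.19036865234375), (56.606468200683594, 29.964969635009766), 44.2989616394043)
cp 134 [548.1 233.9  47.2] ((548.5110473632812, 232.25350952148438), (14.31884765625, 89.28532409667969), 84.33248901367188)
cp 102 [684.2 339.9  51.7] ((687.3603515625, 337.24652099609375), (63.20364761352539, 24.575029373168945), 49.97651290893555)
cp 134 [560.3 387.7  47.9] ((561.5087280273438, 386.46795654296875), (11.69808292388916, 91.7519760131836), 71.97403717041016)
cp 159 [450.9 384.   47.2] ((451.44818115234375, 381.7442321777344), (88.68085479736328, 13.967362403869629), 7.973057746887207)
```

```bash
python3 -m inch '{"hand":[1,1,1,1],"delta_pos":[[0,0,-2],[0,0,-2],[0,0,-2],[0,0,0]],"turn":[0.149,0.149,0.148,0]}'; python3 -m inch '{"hand":[1,1,1,1,1,1,1,1,1,1,1,1,1],"delta_pos":[[1.8,-4.3,-0.2],[1.8,-4.3,-0.2],[1.8,-4.3,-0.2],[1.8,-4.3,-0.2],[1.8,-4.3,-0.2],[1.8,-4.3,-0.2],[1.8,-4.3,-0.2],[1.8,-4.3,-0.2],[1.8,-4.3,-0.2],[1.8,-4.3,-0.2],[1.8,-4.3,-0.2],[0,0,0],[0,0,0]],"turn":[0,0,0,0,0,0,0,0,0,0,0,0,0]}'
python3 - <<'E'
from h import *
p,d,c=snap('wrist','w1'); print(np.array(c['T']).round(3).tolist())
p,d,c=snap('top','top1');p,d,c=snap('side','side1')
E
```

```text
t: 1.75
eef_pos: [269.7, -564.4, 354.8]
tcp_rot: [3.137, -0.002, -0.003]
ft_force: [-1.1, -0.3, -0.4]
opening: 1.002
t: 3.05
eef_pos: [467.6, -90.1, 373.4]
tcp_rot: [-3.142, 0.001, 0.006]
ft_force: [0.2, 0.0, 0.6]
opening: 1.002
[[0.006, -0.96, -0.281, 546.568], [-1.0, -0.006, -0.002, -90.374], [0.0, 0.281, -0.96, 466.589], [0.0, 0.0, 0.0, 1.0]]
```

View pics/w1.png

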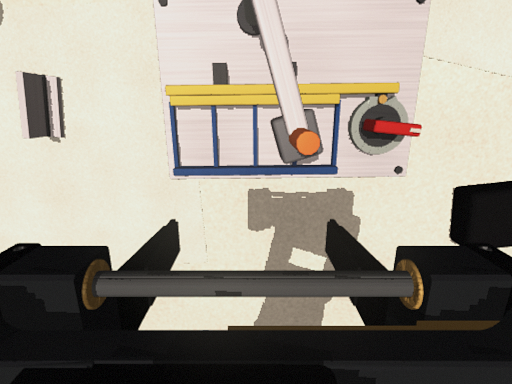

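View pics/side1.png

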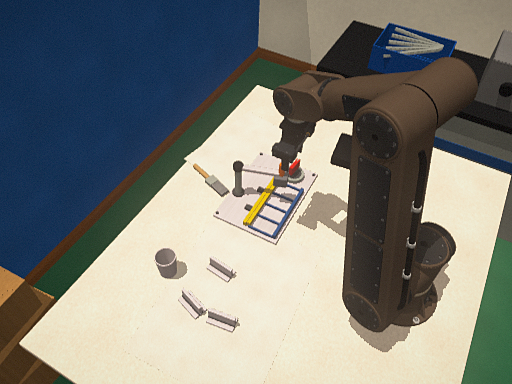

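The wrist view shows the whole fixture: the handle at (308,142), knob bar (365-420,128), roller at (383,98), bays (172-338,100-172), and coupon B at the left. Now measuring precisely.

```bash
cat >> meas.py <<'E'
def masks(p):
    hsv=cv2.cvtColor(p,cv2.COLOR_BGR2HSV); H,S,V=[hsv[...,i].astype(int) for i in range(3)]
    return dict(orange=(H>7)&(H<17)&(S>170)&(V>100),red=((H<6)|(H>174))&(S>150)&(V>70),yellow=(H>20)&(H<32)&(S>150)&(V>90),blue=(H>100)&(H<125)&(S>110)&(V>40))
E
python3 - <<'E'
from meas import *
p,d,c=load('w1'); P=cloud(c,d); M=masks(p)
for k,m in M.items():
    m=m&(np.arange(384)[:,None]<200)
    v,u=np.nonzero(m); q=P[m]; print(k,len(q),np.median(q,0).round(1),np.percentile(q,[2,98],axis=0).round(1).tolist(),cv2.minAreaRect(q[:,:2].astype(np.float32)))
b=P[M['blue']&(np.arange(384)[:,None]<200)&(d>0)]
# front stop: z>28
f=b[b[:,2]>28]; print('stop',len(f),cv2.minAreaRect(f[:,:2].astype(np.float32)), np.polyfit(f[:,1],f[:,0],1))
r=b[(b[:,2]<27)&(b[:,2]>18)&(b[:,0]>475)]; print('ribs',len(r)); print(np.histogram(r[:,1],bins=np.arange(-230,50,5)))
# plate
pl=P[(abs(P[...,2]-12)<4)&(P[...,1]>-400)&(P[...,1]<100)&(d>0)&(P[...,0]>400)]
for x0 in range(440,700,40):
    s=pl[abs(pl[:,0]-x0)<15]; print(x0,np.percentile(s[:,1],[0.5,99.5]).round(1))
for y0 in range(-320,50,40):
    s=pl[abs(pl[:,1]-y0)<15]; print(y0,np.percentile(s[:,0],[0.5,99.5]).round(1))
o=P[M['orange']&(d>0)&(np.arange(384)[:,None]<200)]; o=o[o[:,2]>200]; print('handle',len(o),o.mean(0),cv2.minEnclosingCircle(o[:,:2].astype(np.float32)))
r=P[M['red']]; r=r[r[:,2]>80]; print('knob',len(r),r.mean(0),cv2.minAreaRect(r[:,:2].astype(np.float32)))
E
```

```text
orange 562 [ 519.3 -137.6  211.5] [[508.7, -148.5, 173.3], [527.9, -129.3, 213.1]] ((529.4786376953125, -119.1603012084961), (66.9508056640625, 20.38109588623047), 59.84990310668945)
red 631 [ 524.6 -268.3   87.3] [[515.6, -305.0, 50.9], [532.8, -248.1, 89.2]] ((530.8901977539062, -199.02584838867188), (219.27072143554688, 16.159942626953125), 84.70284271240234)
yellow 3496 [568.5 -95.7  36.8] [[552.4, -286.1, 34.8], [580.5, 24.2, 38.7]] ((563.7926635742188, -132.07125854492188), (32.95231246948242, 329.25872802734375), 1.0249143838882446)
blue 1927 [459.2 -93.5  33.6] [[449.2, -219.3, 18.8], [547.2, 30.6, 36.4]] ((500.3146667480469, -94.20954132080078), (102.26827239990234, 252.5615692138672), 0.9892458915710449)
stop 1074 ((454.5008850097656, -95.24757385253906), (10.55467700958252, 249.74330139160156), 1.1369341611862183) [-1.86053323e-02  4.53085489e+02]
ribs 670
(array([  0,   5, 189,   4,   0,   0,   0,   0,   0,   0,   0,   0,   0,
         0,   0,   0,   0,   0,   0,   0,   0,   0,   0,   0,   0,   0,
        38,  99,   0,   0,   0,   0,   0,   0,   0,   0,   0,   0,   8,
   
[... 368 characters left out ...]
-25,  -20,  -15,
        -10,   -5,    0,    5,   10,   15,   20,   25,   30,   35,   40,
         45]))
440 [-338.9   42.8]
480 [-338.    42.9]
520 [-336.1   44. ]
560 [-337.7   45. ]
600 [-335.7   44.5]
640 [-334.7   45.2]
680 [-334.6   45.9]
-320 [442.6 690.7]
-280 [442.3 691.2]
-240 [442.2 690.8]
-200 [440.3 690.7]
-160 [439.9 690.7]
-120 [439.7 690.1]
-80 [439.4 688.6]
-40 [437.7 689.8]
0 [437.5 689.4]
40 [437.6 688.4]
handle 475 [ 518.18453085 -138.97457421  211.16269223] ((517.7545776367188, -139.50408935546875), 10.530355453491211)
knob 528 [ 523.88300188 -273.33915023   88.79509012] ((530.732666015625, -199.00869750976562), (219.29171752929688, 15.53591251373291), 84.56961059570312)
```

```bash
python3 -m inch '{"hand":[1,1,1,1,1,1,1,1,1,0,0,0,0,0],"delta_pos":[[2.5,2.45,0],[2.55,2.45,0],[0,0,3],[0,0,3],[0,0,3],[0,0,2],[0,0,1],[0,0,0],[0,0,0],[0,0,0],[0,0,0],[0,0,0],[0,0,0],[0,0,0]],"turn":[0,0,0,0,0,0,0,0,0,0,0,0,0,0]}'
python3 - <<'E'
from h import *
snap('side','s2');snap('wrist','w2')
N=12; px,py=670.5,-91.4
a=np.linspace(1.858,0.0,N+1)+1.5883
P=np.c_[px+160*np.cos(a),py+160*np.sin(a)]
D=np.diff(P,axis=0); print([[round(x/10,2),round(-y/10,2),0] for x,y in D])
print(env.state()['eef_pos'],env.state()['opening'])
E
```

```text
t: 4.6
eef_pos: [518.1, -139.9, 254.4]
tcp_rot: [3.141, -0.0, -0.0]
ft_force: [-0.2, 0.4, -0.1]
opening: 0.637
[[np.float64(-0.56), np.float64(-2.41), 0], [np.float64(-0.18), np.float64(-2.47), 0], [np.float64(0.2), np.float64(-2.47), 0], [np.float64(0.58), np.float64(-2.41), 0], [np.float64(0.95), np.float64(-2.29), 0], [np.float64(1.29), np.float64(-2.11), 0], [np.float64(1.6), np.float64(-1.89), 0], [np.float64(1.87), np.float64(-1.62), 0], [np.float64(2.1), np.float64(-1.31), 0], [np.float64(2.28), np.float64(-0.97), 0], [np.float64(2.4), np.float64(-0.61), 0], [np.float64(2.46), np.float64(-0.23), 0]]
[ 518.12571203 -139.94592782  254.30017558] 0.553833999873598
```

View pics/w2.png

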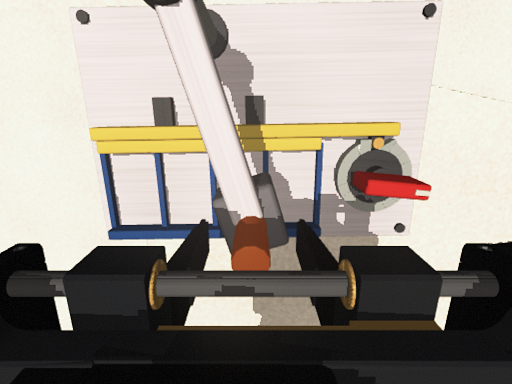

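The handle sits centred between the fingers, at about (252,250). They're still closing.

```bash
python3 -m inch '{"hand":[0,0,0,0,0,0,0,0],"delta_pos":[[0,0,0],[0,0,0],[0,0,0],[0,0,0],[0,0,0],[0,0,0],[0,0,0],[0,0,0]],"turn":[0,0,0,0,0,0,0,0]}'
python3 -m inch '{"hand":[0,0,0,0,0,0,0,0,0,0,0,0,0,0],"delta_pos":[[-0.56,-2.41,0],[-0.18,-2.47,0],[0.2,-2.47,0],[0.58,-2.41,0],[0.95,-2.29,0],[1.29,-2.11,0],[1.6,-1.89,0],[1.87,-1.62,0],[2.1,-1.31,0],[2.28,-0.97,0],[2.4,-0.61,0],[2.46,-0.23,0],[0,0,0],[0,0,0]],"turn":[0,0,0,0,0,0,0,0,0,0,0,0,0,0]}'
python3 - <<'E'
from h import *
snap('side','s3');snap('wrist','w3')
E
```

```text
t: 5.5
eef_pos: [518.2, -139.9, 254.2]
tcp_rot: [-3.142, -0.0, -0.0]
ft_force: [1.9, 2.6, -0.4]
opening: 0.224
t: 6.9
eef_pos: [668.7, 68.9, 253.7]
tcp_rot: [-3.14, -0.001, 0.0]
ft_force: [4.5, 7.8, -2.9]
opening: 0.222
```

View pics/w3.png

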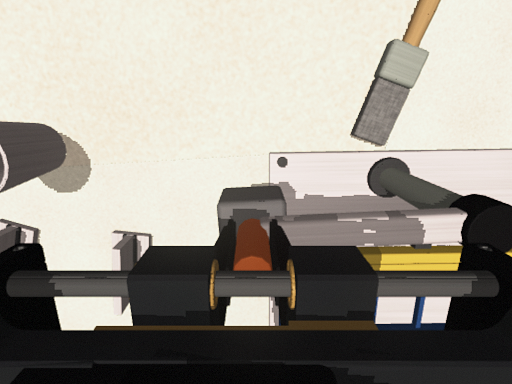

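```bash
python3 -m inch '{"hand":[1,1,1,1,1,1,1,1,1,1],"delta_pos":[[0,0,0],[0,0,0],[0,0,0],[0,0,0],[0,0,0],[0,0,-4],[0,0,-4],[0,0,0],[0,0,0],[0,0,0]],"turn":[0,0,0,0,0,0,0,0,0,0]}'
python3 - <<'E'
from meas import *
p,d,c=load('w1'); P=cloud(c,d); m=masks(p)['red']; m[:, :345]=0;m[200:]=0
q=P[m]; q=q[q[:,2]>82]; print(len(q),q.mean(0),cv2.minAreaRect(q[:,:2].astype(np.float32)))
x=q[:,:2]-q[:,:2].mean(0); U,S,V=np.linalg.svd(x,full_matrices=False); print(V[0],np.arctan(V[0][1]/V[0][0]))
E
```

```text
t: 8.0
eef_pos: [667.7, 67.8, 333.1]
tcp_rot: [3.141, 0.002, -0.0]
ft_force: [0.4, 0.9, -0.5]
opening: 0.981
522 [ 523.85209423 -273.61842744   88.88308904] ((530.732666015625, -199.00869750976562), (219.29171752929688, 15.53591251373291), 84.56961059570312)
[-0.09786045 -0.99520015] 1.472779008174048
```

```bash
python3 -m inch '{"hand":[1,1,1,1,1,1,1,1,1,1],"delta_pos":[[-1.6,3.85,0],[-1.6,3.85,0],[-1.6,3.85,0],[-1.6,3.85,0],[-1.6,3.85,0],[-1.6,3.85,0],[-1.6,3.85,0],[-1.6,3.85,0],[-1.6,3.88,0],[0,0,0]],"turn":[0,0,0,0,0,0,0,0,0,0]}'
python3 -m inch '{"hand":[1,1,1,1,1,1,1,1,1,1,0.5,0.5],"delta_pos":[[0,0,0.5],[0,0,1],[0,0,1],[0,0,1],[0,0,1],[0,0,1],[0,0,1],[0,0,1],[0,0,1],[0,0,0.5],[0,0,0],[0,0,0]],"turn":[-0.147,-0.147,-0.147,-0.147,-0.147,-0.147,-0.147,-0.147,-0.147,-0.147,0,0]}'
python3 - <<'E'
from meas import *
p,d,c=snap('wrist','w4'); P=cloud(c,d); m=masks(p)['red']
q=P[m&(d>0)]; q=q[(q[:,2]>80)&(q[:,2]<95)]; print(len(q),np.median(q,0),np.percentile(q,[1,99],axis=0),cv2.minAreaRect(q[:,:2].astype(np.float32)))
E
```

```text
t: 9.0
eef_pos: [522.1, -282.6, 332.7]
tcp_rot: [-3.141, 0.002, -0.004]
ft_force: [0.5, 0.3, 0.2]
opening: 1.004
t: 10.2
eef_pos: [524.0, -278.5, 243.7]
tcp_rot: [-3.141, -0.001, 1.466]
ft_force: [0.1, 0.7, 0.4]
opening: 0.885
969 [ 524.26469436 -273.12090721   87.56504879] [[ 514.17264643 -307.00964208   83.57006995]
 [ 532.90096644 -248.46531147   89.19242664]] ((523.3279418945312, -278.159912109375), (60.184959411621094, 15.360614776611328), 84.42292785644531)
```

View pics/w4.png

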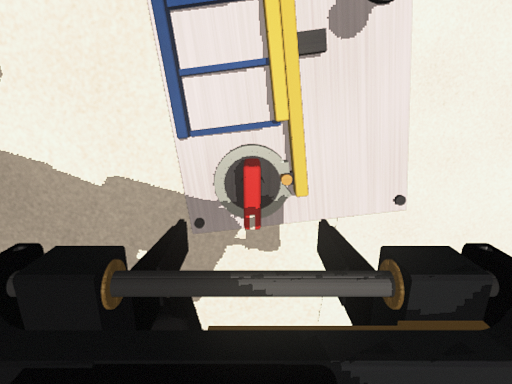

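The bar points straight along the fingers, centred at (252,190), with the roller in the notch. I'll go down and pinch it.

```bash
python3 -m inch '{"hand":[0.5,0.5,0.5,0.5,0.5,0.5,0,0,0,0,0,0],"delta_pos":[[0,0,3],[0,0,3],[0,0,3],[0,0,1.5],[0,0,0.9],[0,0,0],[0,0,0],[0,0,0],[0,0,0],[0,0,0],[0,0,0],[0,0,0]],"turn":[0,0,0,0,0,0,0,0,0,0,0,0]}'
```

```text
t: 11.45
eef_pos: [523.5, -278.9, 130.7]
tcp_rot: [-3.141, 0.0, 1.47]
ft_force: [-4.4, 0.5, 5.1]
opening: 0.166
```

```bash
python3 -m inch '{"hand":[0,0,0,0,0,0,0,0,0,0],"delta_pos":[[0,0,0],[0,0,0],[0,0,0],[0,0,0],[0,0,0],[0,0,0],[0,0,0],[0,0,0],[0,0,0],[0,0,0]],"turn":[-0.1,-0.1,-0.1,-0.1,-0.1,-0.1,-0.1,-0.1,-0.1,0]}'
python3 - <<'E'
from meas import *
p,d,c=snap('wrist','w5');p,d,c=snap('side','s5')
print(env.state()['moment'],env.state()['ft_force'])
cv2.imwrite('pics/s5c.png',cv2.resize(p[100:280,160:400],None,fx=3,fy=3))
E
```

```text
t: 12.45
eef_pos: [523.9, -279.1, 130.5]
tcp_rot: [3.141, 0.0, 2.37]
ft_force: [-1.2, -1.5, 0.8]
opening: 0.23
[-0.22265864 -0.03132409 -0.40241638] [-1.62217664 -2.12662168  1.80073357]
```

View pics/w5.png

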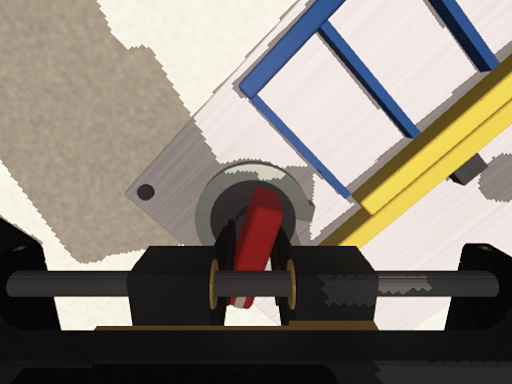

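View pics/s5c.png

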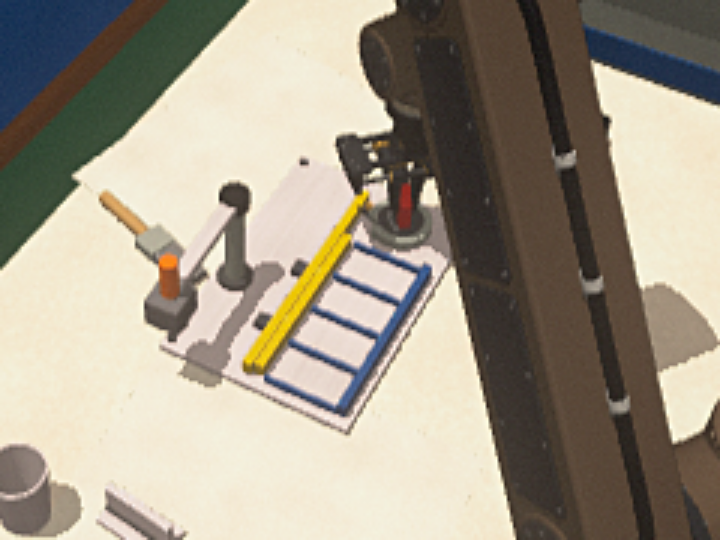

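The jaw looks open, but the bar lags about 0.25 rad in the grip, so I'll turn further.

```bash
python3 -m inch '{"hand":[0,0,0,0,0,0],"delta_pos":[[0,0,0],[0,0,0],[0,0,0],[0,0,0],[0,0,0],[0,0,0]],"turn":[-0.1,-0.1,-0.1,0,0,0]}'
python3 -m inch '{"hand":[0.6,0.6,0.6,0.6,0.6,0.6,0.6,0.6,0.6,0.6],"delta_pos":[[0,0,0],[0,0,0],[0,0,0],[0,0,0],[0,0,0],[0,0,0],[0,0,-4],[0,0,-4],[0,0,-4],[0,0,0]],"turn":[0,0,0,0,0,0,0,0,0,0]}'
python3 - <<'E'
from meas import *
p,d,c=snap('wrist','w6'); P=cloud(c,d); m=masks(p)['red']
q=P[m&(d>0)]; q=q[(q[:,2]>80)&(q[:,2]<95)]; print(len(q),cv2.minAreaRect(q[:,:2].astype(np.float32)))
for v in [p]: pass
E
```

```text
t: 13.15
eef_pos: [524.2, -278.7, 130.5]
tcp_rot: [3.142, 0.001, 2.667]
ft_force: [1.1, 2.8, 6.5]
opening: 0.165
t: 14.15
eef_pos: [525.1, -279.6, 255.4]
tcp_rot: [-3.14, 0.008, 2.67]
ft_force: [0.9, -0.2, 0.6]
opening: 0.601
893 ((522.6685180664062, -278.5615234375), (15.26137638092041, 60.527862548828125), 62.59682846069336)
```

View pics/w6.png

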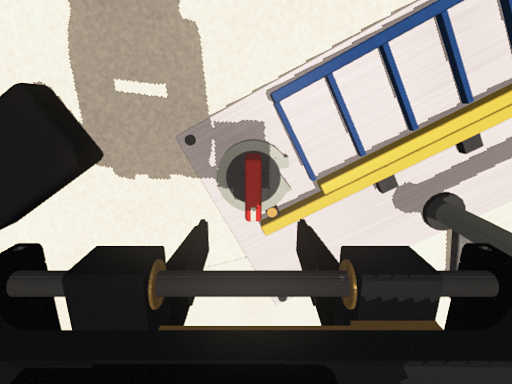

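The knob is at about 0.5 rad and the roller sits on the rim, so the jaw is open. Next I'll go and look at the coupons.

```bash
python3 -m inch '{"hand":[0.6,0.6,0.6,0.6,0.6],"delta_pos":[[0,0,-2],[0,0,-2],[0,0,-2],[0,0,-2.5],[0,0,0]],"turn":[-0.12,-0.12,-0.12,-0.112,0]}'
python3 -m inch '{"hand":[0.6,0.6,0.6,0.6,0.6,0.6,0.6,0.6,0.6,0.6,0.6,0.6,0.6,0.6,0.6],"delta_pos":[[-0.7,4.14,0],[-0.7,4.14,0],[-0.7,4.14,0],[-0.7,4.14,0],[-0.7,4.14,0],[-0.7,4.14,0],[-0.7,4.14,0],[-0.7,4.14,0],[-0.7,4.14,0],[-0.7,4.14,0],[-0.7,4.14,0],[-0.7,4.14,0],[-0.7,4.14,0],[-0.7,4.14,0],[0,0,0]],"turn":[0,0,0,0,0,0,0,0,0,0,0,0,0,0,0]}'
cat >> meas.py <<'E'
def coupons(p,d,c,zlo=44,zhi=58,roi=(380,680,-320,500)):
    P=cloud(c,d); m=(d>0)&(P[...,2]>zlo)&(P[...,2]<zhi)&(P[...,0]>roi[0])&(P[...,0]<roi[1])&(P[...,1]>roi[2])&(P[...,1]<roi[3])
    nl,L,st,ce=cv2.connectedComponentsWithStats(m.astype(np.uint8)); out=[]
    for i in range(1,nl):
        if st[i,4]<60: continue
        q=P[L==i]; r=cv2.minAreaRect(q[:,:2].astype(np.float32)); a=r[2]+(90 if r[1][1]>r[1][0] else 0); a=(a+90)%180-90
        out.append((np.round(r[0],1),np.round(r[1],1),round(np.deg2rad(a),3),round(float(np.median(q[:,2])),1),ce[i].round()))
    return out
E
python3 - <<'E'
from meas import *
p,d,c=snap('wrist','w7'); 
for o in coupons(p,d,c): print(o)
print([ (x['centre'],x['p']) for x in search_frame('wrist','coupon1_center')])
E
```

```text
t: 14.7
eef_pos: [524.4, -279.2, 336.8]
tcp_rot: [-3.14, 0.002, -3.138]
ft_force: [-0.4, 0.1, 0.4]
opening: 0.6
t: 16.2
eef_pos: [621.5, 305.1, 332.0]
tcp_rot: [-3.141, -0.003, -3.14]
ft_force: [-0.0, 0.3, -0.3]
opening: 0.602
(array([458.4, 381.9]), array([77. , 10.5]), np.float64(0.147), 50.7, array([318.,  35.]))
(array([562.6, 383.7]), array([10.5, 89.6]), np.float64(-0.308), 50.6, array([315., 125.]))
(array([580.2, 272.2]), array([10.1, 89.6]), np.float64(-0.115), 50.7, array([228., 138.]))
(array([675.1, 322.1]), array([44.3,  9.4]), np.float64(1.566), 51.0, array([264., 209.]))
[([309.0, 34.2], 0.6)]
```

View pics/w7.png

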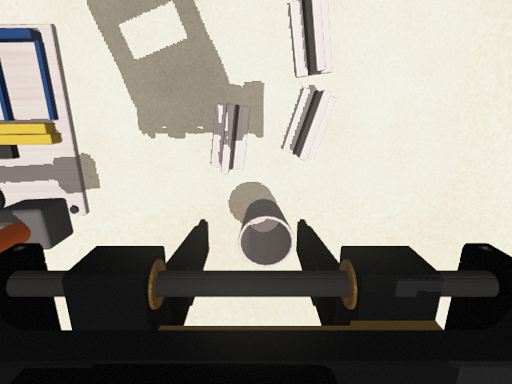

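Coupon B has been knocked aside and is now at (580,272). The others haven't moved. I'll grasp B.

```bash
python3 -m inch '{"hand":[0.6,0.6,0.6,0.6,0.6,0.6,0.6,0.6],"delta_pos":[[2.06,-1.64,0],[2.07,-1.65,0],[0,0,4],[0,0,4],[0,0,4],[0,0,2],[0,0,0],[0,0,0]],"turn":[0,0,0.116,0,0,0,0,0]}'
python3 - <<'E'
from meas import *
p,d,c=snap('wrist','w8'); 
for o in coupons(p,d,c): print(o)
E
```

```text
t: 17.1
eef_pos: [580.8, 267.0, 195.5]
tcp_rot: [-3.141, -0.0, 3.024]
ft_force: [0.1, 0.1, 0.6]
opening: 0.603
(array([466. , 382.6]), array([61.4, 11.1]), np.float64(0.149), 50.5, array([387.,  41.]))
(array([562.5, 383.7]), array([11.4, 89.8]), np.float64(-0.31), 50.5, array([387., 163.]))
(array([580.5, 272. ]), array([ 9.4, 90.6]), np.float64(-0.106), 50.7, array([259., 198.]))
```

View pics/w8.png

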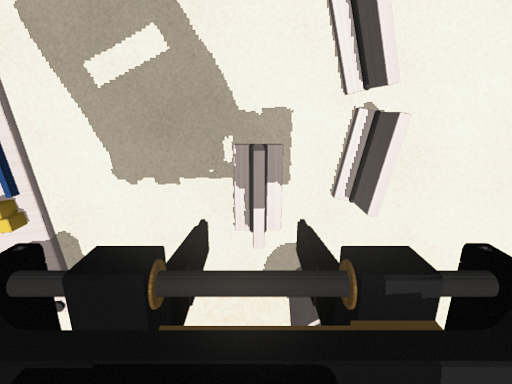

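```bash
python3 -m inch '{"hand":[0.6,0.6,0.6,0.6,0.6,0.6,0,0,0,0,0,0,0,0],"delta_pos":[[0.1,0.5,0],[0,0,4],[0,0,4],[0,0,1.5],[0,0,0.5],[0,0,0],[0,0,0],[0,0,0],[0,0,0],[0,0,0],[0,0,0],[0,0,0],[0,0,0],[0,0,0]],"turn":[0,0,0,0,0,0,0,0,0,0,0,0,0,0]}'
python3 -m inch '{"hand":[0,0,0,0],"delta_pos":[[0,0,-3],[0,0,-4],[0,0,-4],[0,0,0]],"turn":[0,0,0,0]}'
```

```text
t: 18.55
eef_pos: [580.2, 272.9, 95.2]
tcp_rot: [-3.141, 0.0, 3.026]
ft_force: [0.6, -0.0, 0.5]
opening: 0.103
t: 18.95
eef_pos: [581.5, 273.5, 210.3]
tcp_rot: [3.138, 0.007, 3.026]
ft_force: [0.1, -0.4, -1.1]
opening: 0.104
```

```bash
python3 -m inch '{"hand":[0,0,0,0,0,0,0,0,0,0,0,0,0],"delta_pos":[[0,0,0],[0.765,-3.975,0],[0.765,-3.975,0],[0.765,-3.975,0],[0.765,-3.975,0],[0.765,-3.975,0],[0.765,-3.975,0],[0.765,-3.975,0],[0.765,-3.975,0],[0.765,-3.975,0],[0.765,-3.975,0],[0,0,0],[0,0,0]],"turn":[-0.133,0,0,0,0,0,0,0,0,0,0,0,0]}'
python3 - <<'E'
from meas import *
p,d,c=snap('wrist','w9'); P=cloud(c,d); M=masks(p); s=env.state(); print(s['eef_pos'],s['tcp_rot'])
b=P[M['blue']&(d>0)]; f=b[(b[:,2]>28)&(b[:,2]<45)]; print('stop',cv2.minAreaRect(f[:,:2].astype(np.float32)),np.polyfit(f[:,1],f[:,0],1))
y=P[M['yellow']&(d>0)]; y=y[(y[:,2]>30)&(y[:,2]<45)]; print('yel',np.percentile(y,[1,50,99],axis=0).round(1))
r=b[(b[:,2]<27)&(b[:,2]>18)&(b[:,0]>470)]; h,e=np.histogram(r[:,1],np.arange(-240,60,4)); print([(a,n) for a,n in zip(e,h) if n])
E
```

```text
t: 20.25
eef_pos: [510.0, -126.5, 204.4]
tcp_rot: [3.141, -0.001, -3.126]
ft_force: [0.1, 0.5, -2.9]
opening: 0.104
[ 510.19263198 -125.645275    204.53145376] [ 3.14104883e+00 -1.15217794e-03 -3.12507780e+00]
stop ((454.37481689453125, -95.35149383544922), (11.99051570892334, 251.5966796875), 0.8176549077033997) [-1.65462215e-02  4.52363516e+02]
yel [[ 559.9 -293.9   30.4]
 [ 576.7  -23.3   36.4]
 [ 589.8   30.    38.1]]
[(np.int64(-224), np.int64(48)), (np.int64(-220), np.int64(338)), (np.int64(-216), np.int64(107)), (np.int64(-160), np.int64(31)), (np.int64(-156), np.int64(26)), (np.int64(-100), np.int64(11)), (np.int64(-96), np.int64(22)), (np.int64(-36), np.int64(298)), (np.int64(-32), np.int64(166)), (np.int64(24), np.int64(185)), (np.int64(28), np.int64(314)), (np.int64(32), np.int64(23))]
```

View pics/w9.png

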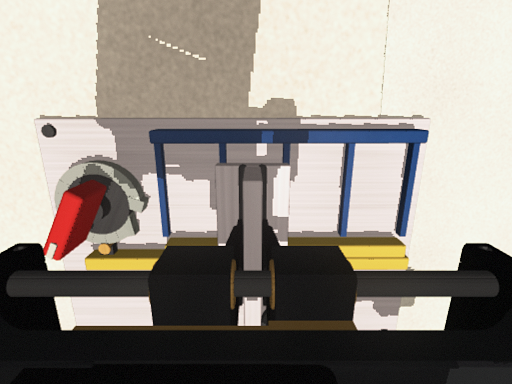

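The coupon is over the bay at (253,200), straight and between the ribs. Lowering it.

```bash
python3 -m inch '{"hand":[0,0,0,0,0,0,0,0,0],"delta_pos":[[-0.15,0,0],[0,0,3],[0,0,3],[0,0,2],[0,0,0.8],[0,0,0.4],[0,0,0.3],[0,0,0.2],[0,0,0]],"turn":[0,0,0,0,0,0,0,0,0]}'
```

```text
t: 21.2
eef_pos: [512.2, -125.8, 108.7]
tcp_rot: [-3.141, 0.001, -3.124]
ft_force: [-0.8, 0.7, -2.1]
opening: 0.103
```

```bash
python3 -m inch '{"hand":[0,0,0],"delta_pos":[[0,0,0.1],[0,0,0.1],[0,0,0]],"turn":[0,0,0]}'; python3 -m inch '{"hand":[0.35,0.35,0.35,0.35,0.35],"delta_pos":[[0,0,0],[0,0,0],[0,0,0],[0,0,0],[0,0,0]],"turn":[0,0,0,0,0]}'; python3 -m inch '{"hand":[0.35,0.35,0.35,0.35,0.35,0.35],"delta_pos":[[0,0,-2],[0,0,-4],[0,0,-5],[0,0,-5],[0,0,-4],[0,0,0]],"turn":[0,0,0,0,0,0]}'
python3 - <<'E'
from meas import *
p,d,c=snap('wrist','w10')
for o in coupons(p,d,c,zlo=54,zhi=72): print(o)
E
```

```text
t: 21.5
eef_pos: [512.2, -125.9, 107.2]
tcp_rot: [-3.141, 0.001, -3.125]
ft_force: [-1.4, 0.9, 9.2]
opening: 0.103
t: 22.0
eef_pos: [512.0, -125.8, 106.2]
tcp_rot: [-3.142, -0.0, -3.124]
ft_force: [-1.0, -0.2, -0.6]
opening: 0.346
t: 22.6
eef_pos: [513.0, -126.1, 311.3]
tcp_rot: [-3.138, 0.008, -3.124]
ft_force: [0.7, -0.5, -0.3]
opening: 0.352
(array([ 512.2, -126.2]), array([89.2,  8.9]), np.float64(0.021), 62.8, array([254., 173.]))
(array([ 524.1, -270.8]), array([13.6, 60.3]), np.float64(-0.227), 63.4, array([137., 176.]))
```

View pics/w10.png

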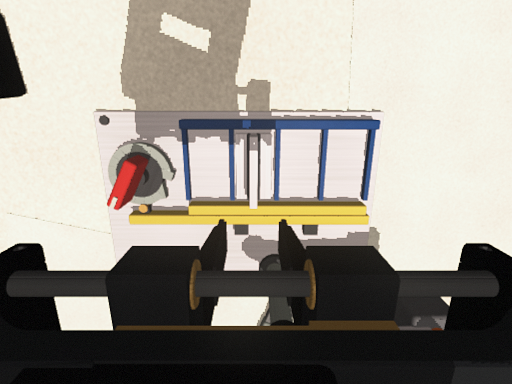

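The first coupon is seated, top at 63 mm. Next is coupon A.

```bash
python3 -m inch '{"hand":[0.6,0.6,0.6,0.6,0.6,0.6,0.6,0.6,0.6,0.6,0.6,0.6,0.6,0.6,0.6,0.6,0.6],"delta_pos":[[-0.49,4.24,0],[-0.49,4.24,0],[-0.49,4.24,0],[-0.49,4.24,0],[-0.49,4.24,1],[-0.49,4.24,1],[-0.49,4.24,1],[-0.49,4.24,1],[-0.49,4.24,1],[-0.49,4.24,1],[-0.49,4.24,1],[-0.49,4.24,1],[0,0,1],[0,0,1],[0,0,1],[0,0,0],[0,0,0]],"turn":[0,0,0,0,0,0,0,0,0,0,0,0,0.108,0.108,0.109,0,0]}'
python3 - <<'E'
from meas import *
p,d,c=snap('wrist','w11'); s=env.state(); print(s['eef_pos'],s['tcp_rot'])
for o in coupons(p,d,c): print(o)
E
```

```text
t: 24.35
eef_pos: [561.8, 383.7, 195.0]
tcp_rot: [-3.14, -0.001, 2.837]
ft_force: [1.1, 0.4, -0.2]
opening: 0.601
[561.98932277 383.77357485 195.69774057] [-3.14088587e+00 -5.55472393e-04  2.83657913e+00]
(array([451.9, 381.1]), array([89.9, 10.1]), np.float64(0.15), 50.8, array([206.,  71.]))
(array([562.5, 383.7]), array([ 9.8, 90.1]), np.float64(-0.299), 50.7, array([254., 200.]))
(array([674.3, 324.9]), array([39.8,  7.8]), np.float64(1.482), 50.5, array([234., 321.]))
```

View pics/w11.png

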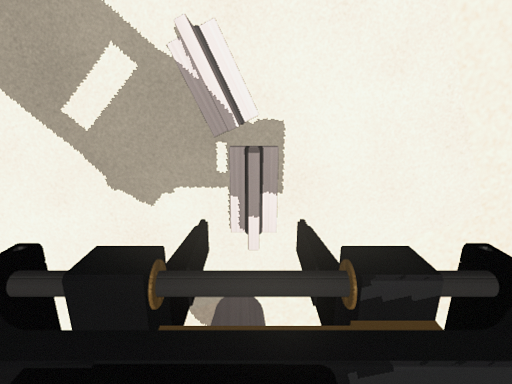

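```bash
python3 -m inch '{"hand":[0.6,0.6,0.6,0.6,0.6,0,0,0,0,0,0,0,0],"delta_pos":[[0,0,4],[0,0,4],[0,0,1.5],[0,0,0.6],[0,0,0],[0,0,0],[0,0,0],[0,0,0],[0,0,0],[0,0,0],[0,0,0],[0,0,0],[0,0,0]],"turn":[0,0,0,0,0,0,0,0,0,0,0,0,0]}'
python3 -m inch '{"hand":[0,0,0,0,0,0,0],"delta_pos":[[0,0,-3],[0,0,-4],[0,0,-4],[0,0,0],[0,0,0],[0,0,0],[0,0,0]],"turn":[0,0,0,-0.108,-0.108,-0.109,0]}'
```

```text
t: 25.7
eef_pos: [562.1, 383.9, 95.2]
tcp_rot: [-3.142, 0.0, 2.834]
ft_force: [-0.3, -0.5, 0.6]
opening: 0.102
t: 26.4
eef_pos: [561.9, 383.8, 204.9]
tcp_rot: [-3.141, -0.0, -3.123]
ft_force: [-0.3, 0.7, -0.7]
opening: 0.103
```

```bash
python3 -m inch '{"hand":[0,0,0,0,0,0,0,0,0,0,0,0,0],"delta_pos":[[0.534,-4.06,0],[0.534,-4.06,0],[0.534,-4.06,0],[0.534,-4.06,0],[0.534,-4.06,0],[0.534,-4.06,0],[0.534,-4.06,0],[0.534,-4.06,0],[0.534,-4.06,0],[0.534,-4.06,0],[0.534,-4.06,0],[0,0,0],[0,0,0]],"turn":[0,0,0,0,0,0,0,0,0,0,0,0,0]}'
python3 - <<'E'
from meas import *
p,d,c=snap('wrist','w12'); s=env.state(); print(s['eef_pos'],s['tcp_rot'])
E
```

```text
t: 27.7
eef_pos: [510.8, -64.4, 205.1]
tcp_rot: [3.141, -0.0, -3.129]
ft_force: [-1.2, -0.0, -1.5]
opening: 0.102
[510.92351073 -63.52757562 205.13351519] [ 3.14146286e+00 -2.20784839e-04 -3.12714176e+00]
```

View pics/w12.png

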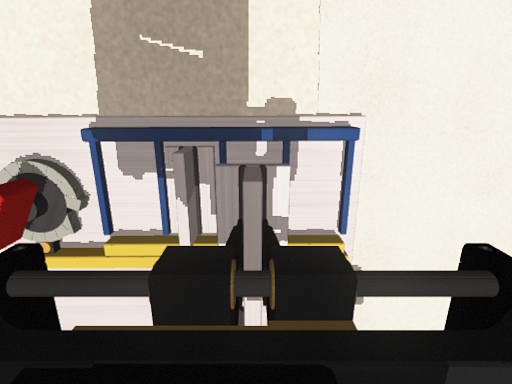

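Centred over the next bay at (253,200). Lowering.

```bash
python3 -m inch '{"hand":[0,0,0,0,0,0,0,0,0],"delta_pos":[[0,0,3],[0,0,3],[0,0,2],[0,0,0.8],[0,0,0.4],[0,0,0.3],[0,0,0.2],[0,0,0.1],[0,0,0]],"turn":[0,0,0,0,0,0,0,0,0]}'
```

```text
t: 28.65
eef_pos: [511.1, -63.7, 107.6]
tcp_rot: [-3.141, 0.001, -3.125]
ft_force: [-0.1, 0.3, -1.9]
opening: 0.106
```

```bash
python3 -m inch '{"hand":[0,0],"delta_pos":[[0,0,0.1],[0,0,0]],"turn":[0,0]}'; python3 -m inch '{"hand":[0.35,0.35,0.35,0.35,0.35],"delta_pos":[[0,0,0],[0,0,0],[0,0,0],[0,0,0],[0,0,0]],"turn":[0,0,0,0,0]}'; python3 -m inch '{"hand":[0.35,0.35,0.35,0.35,0.35,0.35],"delta_pos":[[0,0,-2],[0,0,-4],[0,0,-5],[0,0,-5],[0,0,-4],[0,0,0]],"turn":[0,0,0,0,0,0]}'
python3 - <<'E'
from meas import *
p,d,c=snap('wrist','w13')
for o in coupons(p,d,c,zlo=54,zhi=72): print(o)
E
```

```text
t: 28.85
eef_pos: [511.1, -63.7, 107.2]
tcp_rot: [-3.141, 0.001, -3.125]
ft_force: [-2.4, 1.4, 9.5]
opening: 0.105
t: 29.35
eef_pos: [511.0, -63.7, 106.2]
tcp_rot: [-3.142, 0.0, -3.124]
ft_force: [0.8, -0.2, -0.7]
opening: 0.347
t: 29.95
eef_pos: [512.0, -63.8, 311.3]
tcp_rot: [-3.139, 0.008, -3.124]
ft_force: [0.5, -0.0, -0.1]
opening: 0.349
(array([ 512.1, -126.3]), array([89.6, 10.4]), np.float64(0.016), 62.7, array([203., 172.]))
(array([511. , -64.2]), array([88.8,  9.9]), np.float64(0.022), 62.7, array([253., 171.]))
(array([ 525.1, -271.5]), array([14.7, 62.9]), np.float64(-0.244), 63.3, array([ 85., 178.]))
```

View pics/w13.png

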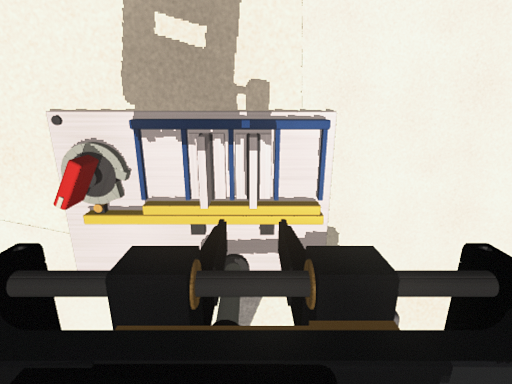

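```bash
python3 -m inch '{"hand":[0.6,0.6,0.6,0.6,0.6,0.6,0.6,0.6,0.6,0.6,0.6,0.6,0.6,0.6,0.6],"delta_pos":[[0.475,4.054,0],[0.475,4.054,0],[0.475,4.054,0],[0.475,4.054,1],[0.475,4.054,1],[0.475,4.054,1],[0.475,4.054,1],[0.475,4.054,1],[0.475,4.054,1],[0.475,4.054,1],[0.475,4.054,1],[0,0,1.5],[0,0,1.5],[0,0,0],[0,0,0]],"turn":[0,0,0,0,0,0,0,0,0,0,0,-0.066,-0.067,0,0]}'
python3 - <<'E'
from meas import *
p,d,c=snap('wrist','w14'); s=env.state(); print(s['eef_pos'],s['tcp_rot'])
for o in coupons(p,d,c): print(o)
E
```

```text
t: 31.5
eef_pos: [450.9, 381.1, 195.3]
tcp_rot: [-3.141, -0.002, -2.993]
ft_force: [-0.4, 0.4, 0.0]
opening: 0.601
[451.14217193 381.11815196 195.98468407] [-3.14117503e+00 -6.36971451e-04 -2.99356865e+00]
(array([451.3, 381.3]), array([89.5,  9.4]), np.float64(0.144), 50.7, array([253., 201.]))
```

View pics/w14.png

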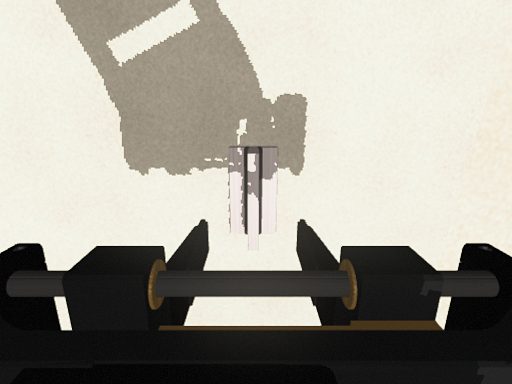

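Coupon C is aligned at (253,200). Grasping.

```bash
python3 -m inch '{"hand":[0.6,0.6,0.6,0.6,0.6,0,0,0,0,0,0,0,0],"delta_pos":[[0,0,4],[0,0,4],[0,0,1.5],[0,0,0.6],[0,0,0],[0,0,0],[0,0,0],[0,0,0],[0,0,0],[0,0,0],[0,0,0],[0,0,0],[0,0,0]],"turn":[0,0,0,0,0,0,0,0,0,0,0,0,0]}'
python3 -m inch '{"hand":[0,0,0,0,0,0],"delta_pos":[[0,0,-3],[0,0,-4],[0,0,-4],[0,0,0],[0,0,0],[0,0,0]],"turn":[0,0,0,0.066,0.067,0]}'
```

```text
t: 32.85
eef_pos: [451.1, 381.4, 95.2]
tcp_rot: [-3.142, 0.0, -2.991]
ft_force: [-0.6, -0.4, 1.0]
opening: 0.1
t: 33.45
eef_pos: [450.9, 381.2, 205.2]
tcp_rot: [-3.141, -0.0, -3.125]
ft_force: [0.1, -0.5, -1.3]
opening: 0.102
```

```bash
python3 -m inch '{"hand":[0,0,0,0,0,0,0,0,0,0,0,0],"delta_pos":[[-0.523,-3.84,0],[-0.523,-3.84,0],[-0.523,-3.84,0],[-0.523,-3.84,0],[-0.523,-3.84,0],[-0.523,-3.84,0],[-0.523,-3.84,0],[-0.523,-3.84,0],[-0.523,-3.84,0],[-0.523,-3.84,0],[0,0,0],[0,0,0]],"turn":[0,0,0,0,0,0,0,0,0,0,0,0]}'
python3 - <<'E'
from meas import *
p,d,c=snap('wrist','w15'); s=env.state(); print(s['eef_pos'],s['tcp_rot'])
E
```

```text
t: 34.65
eef_pos: [509.8, -2.3, 204.8]
tcp_rot: [3.141, -0.001, -3.125]
ft_force: [0.2, 0.9, -1.6]
opening: 0.105
[509.70592113  -1.46742051 204.87832201] [ 3.14141159e+00 -9.08107158e-04 -3.12381888e+00]
```

View pics/w15.png

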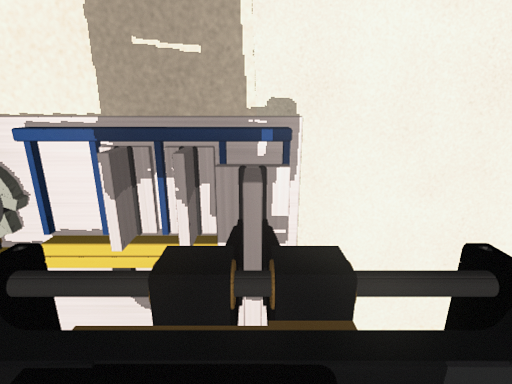

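The third coupon is centred over the end bay. Lowering.

```bash
python3 -m inch '{"hand":[0,0,0,0,0,0,0,0,0],"delta_pos":[[0,0,3],[0,0,3],[0,0,2],[0,0,0.8],[0,0,0.4],[0,0,0.3],[0,0,0.2],[0,0,0.1],[0,0,0]],"turn":[0,0,0,0,0,0,0,0,0]}'
```

```text
t: 35.6
eef_pos: [510.1, -1.7, 107.6]
tcp_rot: [-3.141, 0.001, -3.124]
ft_force: [0.1, 0.1, -1.8]
opening: 0.104
```

```bash
python3 -m inch '{"hand":[0,0],"delta_pos":[[0,0,0.1],[0,0,0]],"turn":[0,0]}'; python3 -m inch '{"hand":[0.35,0.35,0.35,0.35,0.35],"delta_pos":[[0,0,0],[0,0,0],[0,0,0],[0,0,0],[0,0,0]],"turn":[0,0,0,0,0]}'; python3 -m inch '{"hand":[0.35,0.35,0.35,0.35,0.35,0.35],"delta_pos":[[0,0,-2],[0,0,-4],[0,0,-5],[0,0,-5],[0,0,-4],[0,0,0]],"turn":[0,0,0,0,0,0]}'
python3 - <<'E'
from meas import *
p,d,c=snap('wrist','w16')
for o in coupons(p,d,c,zlo=54,zhi=72): print(o)
p,d,c=snap('side','s16'); cv2.imwrite('pics/s16c.png',cv2.resize(p[100:360,140:400],None,fx=2.2,fy=2.2))
E
```

```text
t: 35.8
eef_pos: [510.1, -1.8, 107.2]
tcp_rot: [-3.141, 0.001, -3.124]
ft_force: [-2.2, -0.5, 9.2]
opening: 0.102
t: 36.3
eef_pos: [510.0, -1.7, 106.2]
tcp_rot: [-3.142, -0.0, -3.124]
ft_force: [0.7, 0.5, -0.3]
opening: 0.346
t: 36.9
eef_pos: [511.0, -1.7, 311.2]
tcp_rot: [-3.14, 0.009, -3.124]
ft_force: [0.4, 0.1, -0.7]
opening: 0.35
(array([ 512.2, -126.2]), array([89.9, 10.8]), np.float64(0.015), 62.5, array([152., 172.]))
(array([511.2, -64. ]), array([89.6, 10.3]), np.float64(0.018), 62.6, array([203., 172.]))
(array([511.,  -2.]), array([90. ,  9.6]), np.float64(0.015), 62.7, array([253., 173.]))
(array([ 525.1, -271.3]), array([15.3, 62.5]), np.float64(-0.243), 63.3, array([ 34., 178.]))
```

View pics/w16.png

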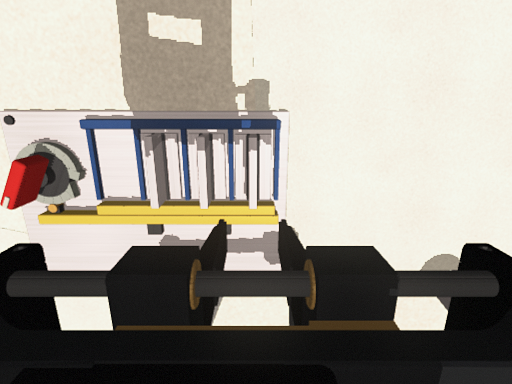

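View pics/s16c.png

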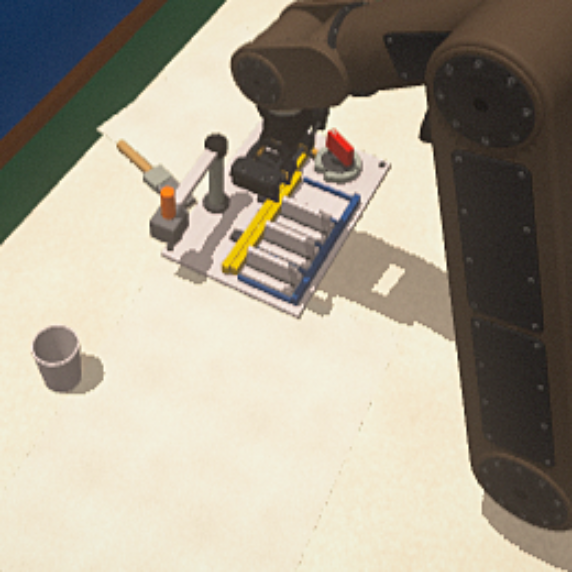

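```bash
python3 -m inch '{"hand":[0.35,0.35,0.35,0.35,0.35,0.35,0.35,0.5,0.5,0.5,0.5,0.5,0.5],"delta_pos":[[-0.11,-3.954,0],[-0.11,-3.954,0],[-0.11,-3.954,0],[-0.11,-3.954,0],[-0.11,-3.954,0],[-0.11,-3.954,0],[-0.11,-3.954,0],[0,0,1.5],[0,0,1.5],[0,0,1.5],[0,0,1.5],[0,0,0],[0,0,0]],"turn":[0,0,0,0,0,0,0,0.124,0.124,0.124,0.124,0,0]}'
python3 - <<'E'
from meas import *
p,d,c=snap('wrist','w17'); P=cloud(c,d); m=masks(p)['red']; s=env.state(); print(s['eef_pos'],s['tcp_rot'])
q=P[m&(d>0)]; q=q[(q[:,2]>80)&(q[:,2]<95)]; print(len(q),cv2.minAreaRect(q[:,:2].astype(np.float32)))
p,d,c=snap('top','t17')
cv2.imwrite('pics/t17c.png',cv2.resize(p[100:340,60:420],None,fx=2,fy=2))
E
```

```text
t: 38.3
eef_pos: [522.3, -278.2, 245.2]
tcp_rot: [3.141, -0.002, 2.666]
ft_force: [-1.0, 0.1, -0.7]
opening: 0.498
[ 522.45129563 -278.28424074  245.89258194] [ 3.14154685e+00 -8.63198477e-04  2.66622453e+00]
951 ((522.5840454101562, -278.351806640625), (14.800812721252441, 60.197998046875), 62.41144943237305)
```

View pics/t17c.png

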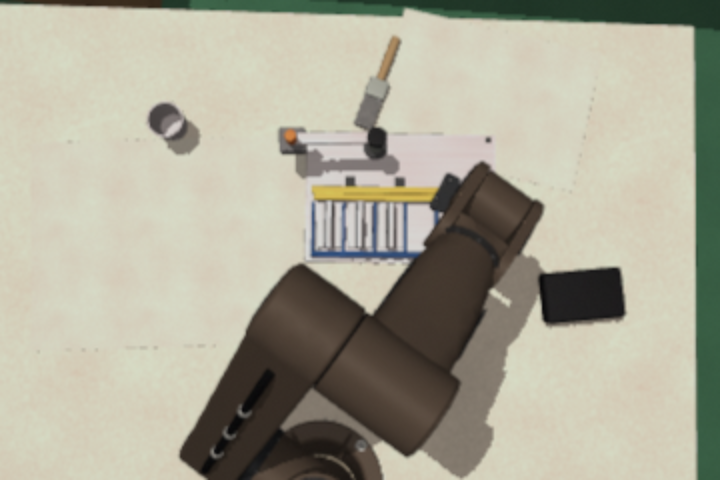

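Three coupons stand in the bays and there's no fourth on the table. I'll grip the knob and turn it clockwise.

```bash
python3 -m inch '{"hand":[0.5,0.5,0.5,0.5,0.5,0.5,0,0,0,0,0,0,0],"delta_pos":[[0,0,3],[0,0,3],[0,0,3],[0,0,1.7],[0,0,0.9],[0,0,0],[0,0,0],[0,0,0],[0,0,0],[0,0,0],[0,0,0],[0,0,0],[0,0,0]],"turn":[0,0,0,0,0,0,0,0,0,0,0,0,0]}'
python3 -m inch '{"hand":[0,0,0,0,0,0,0,0,0,0,0,0,0,0],"delta_pos":[[0,0,0],[0,0,0],[0,0,0],[0,0,0],[0,0,0],[0,0,0],[0,0,0],[0,0,0],[0,0,0],[0,0,0],[0,0,0],[0,0,0],[0,0,0],[0,0,0]],"turn":[0.1,0.1,0.1,0.1,0.1,0.1,0.1,0.1,0.1,0.1,0.1,0.1,0,0]}'
python3 - <<'E'
from meas import *
p,d,c=snap('wrist','w18'); P=cloud(c,d); m=masks(p)['red']; s=env.state(); print(s['moment'])
q=P[m&(d>0)]; q=q[(q[:,2]>80)&(q[:,2]<95)]; print(len(q),cv2.minAreaRect(q[:,:2].astype(np.float32)))
E
```

```text
t: 39.7
eef_pos: [522.7, -278.0, 130.7]
tcp_rot: [3.141, 0.001, 2.663]
ft_force: [2.2, 4.7, 5.7]
opening: 0.166
t: 41.1
eef_pos: [523.3, -278.6, 131.1]
tcp_rot: [3.139, 0.002, 1.466]
ft_force: [4.2, 1.9, 6.4]
opening: 0.29
[ 0.32140105 -0.73967081  1.32195072]
2221 ((523.253662109375, -278.2925109863281), (16.47804069519043, 60.62203598022461), 23.247455596923828)
```

View pics/w18.png

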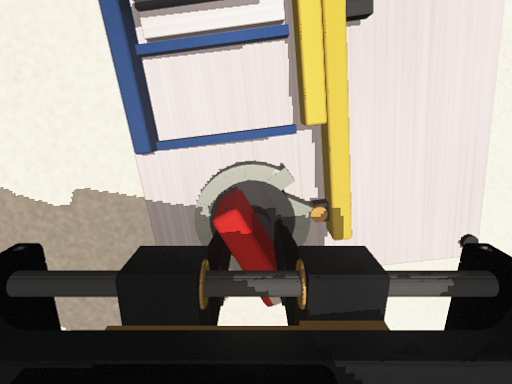

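The knob lags at about 1.19. I'll let it settle and re-measure.

```bash
python3 -m inch '{"hand":[0,0,0,0,0],"delta_pos":[[0,0,0],[0,0,0],[0,0,0],[0,0,0],[0,0,0]],"turn":[0,0,0,0,0]}'
python3 - <<'E'
from meas import *
p,d,c=snap('wrist','w19'); P=cloud(c,d); m=masks(p)['red']; s=env.state(); print(s['moment'],s['tau'])
q=P[m&(d>0)]; q=q[(q[:,2]>80)&(q[:,2]<95)]; print(len(q),cv2.minAreaRect(q[:,:2].astype(np.float32)))
y=P[masks(p)['yellow']&(d>0)]; y=y[(y[:,2]>25)&(y[:,2]<60)]; print('yel',np.percentile(y,[1,50,99],axis=0).round(1))
for u,v in [(318,213),(290,175),(260,170),(300,205),(285,220)]: print((u,v),w(c,d,u,v).round(1))
p,d,c=snap('side','s19'); cv2.imwrite('pics/s19c.png',cv2.resize(p[110:230,230:340],None,fx=5,fy=5,interpolation=cv2.INTER_CUBIC))
E
```

```text
t: 41.65
eef_pos: [523.3, -278.6, 131.1]
tcp_rot: [3.139, 0.002, 1.466]
ft_force: [3.1, 1.8, 6.3]
opening: 0.291
[ 0.21975365 -0.74176333  1.34224089] [ -3.43079031 -58.72911572 -14.93779242   0.43244426   0.59718473
   1.3261418 ]
2224 ((523.117431640625, -277.8624572753906), (16.400169372558594, 60.06956100463867), 23.561302185058594)
yel [[ 563.6 -292.8   27. ]
 [ 580.3 -191.8   36.6]
 [ 591.4 -146.3   38.3]]
(318, 213) [ 571.1 -277.3   31.4]
(290, 175) [ 552.9 -247.2   32.2]
(260, 170) [ 532.8 -241.8   31. ]
(300, 205) [ 558.8 -270.4   30.3]
(285, 220) [ 547.1 -280.1   31.7]
```

View pics/s19c.png

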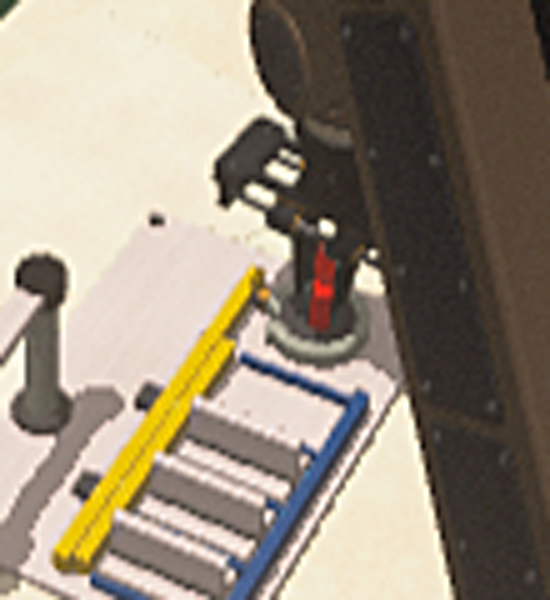

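View pics/w19.png

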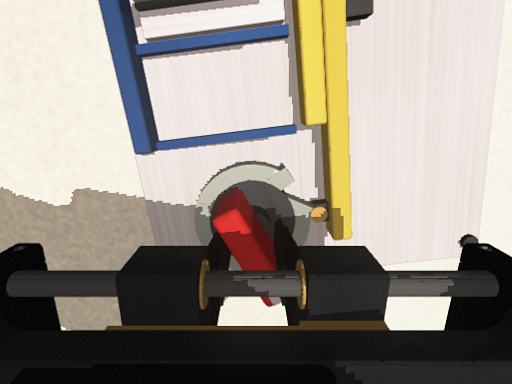

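```bash
cat > knob.py <<'E'
from meas import *
import sys
p,d,c=snap('wrist',sys.argv[1]); P=cloud(c,d); m=masks(p)['red']; s=env.state(); print('M',s['moment'].round(2),'F',s['ft_force'].round(1),'op',round(s['opening'],3),'yaw',s['tcp_rot'][2].round(3),s['eef_pos'].round(1))
q=P[m&(d>0)]; q=q[(q[:,2]>80)&(q[:,2]<95)]; r=cv2.minAreaRect(q[:,:2].astype(np.float32)); a=r[2]+(90 if r[1][1]>r[1][0] else 0)
a=np.deg2rad(a%180); print('bar',a.round(3),'cam~',(1.69+1.473-a).round(3),np.round(r[0],1),np.round(r[1],1))
y=P[masks(p)['yellow']&(d>0)]; y=y[(y[:,2]>33)&(y[:,2]<42)]; print('jaw x',np.percentile(y[:,0]+0.0175*(y[:,1]+94.8),[1,5,50]).round(1))
E
python3 -m inch '{"hand":[0,0,0,0,0,0,0,0],"delta_pos":[[0,0,0],[0,0,0],[0,0,0],[0,0,0],[0,0,0],[0,0,0],[0,0,0],[0,0,0]],"turn":[-0.1,-0.1,-0.1,-0.1,-0.1,0,0,0]}'; python3 knob.py w20
python3 -m inch '{"hand":[0,0,0,0,0],"delta_pos":[[0,0,0],[0,0,0],[0,0,0],[0,0,0],[0,0,0]],"turn":[0.05,0.05,0,0,0]}'; python3 knob.py w21
```

```text
t: 42.55
eef_pos: [523.4, -278.9, 130.5]
tcp_rot: [3.14, 0.003, 1.964]
ft_force: [5.9, -1.0, 0.2]
opening: 0.167
M [-0.09 -1.05  0.56] F [ 6.2 -2.1 -0.4] op 0.168 yaw 1.964 [ 523.4 -278.9  130.5]
bar 1.994 cam~ 1.169 [ 523.1 -278.1] [15.7 60.7]
jaw x [562.5 563.4 577.6]
t: 43.1
eef_pos: [523.2, -278.4, 130.5]
tcp_rot: [3.141, 0.002, 1.865]
ft_force: [5.3, 2.3, 0.8]
opening: 0.187
M [ 0.62 -0.93  0.96] F [6.2 0.9 2.1] op 0.185 yaw 1.865 [ 523.2 -278.4  130.6]
bar 1.977 cam~ 1.186 [ 523.  -278.1] [15.9 60.6]
jaw x [562.5 563.3 577.6]
```

Run:
```python
from meas import *
p,d,c=load('w21')
cv2.imwrite('pics/w21c.png',cv2.resize(p[140:260,190:360],None,fx=4.5,fy=4.5,interpolation=cv2.INTER_CUBIC))
p,d,c=load('w6')
cv2.imwrite('pics/w6c.png',cv2.resize(p[120:240,190:330],None,fx=4.5,fy=4.5,interpolation=cv2.INTER_CUBIC))
```

```text
(no output)
```

View pics/w21c.png

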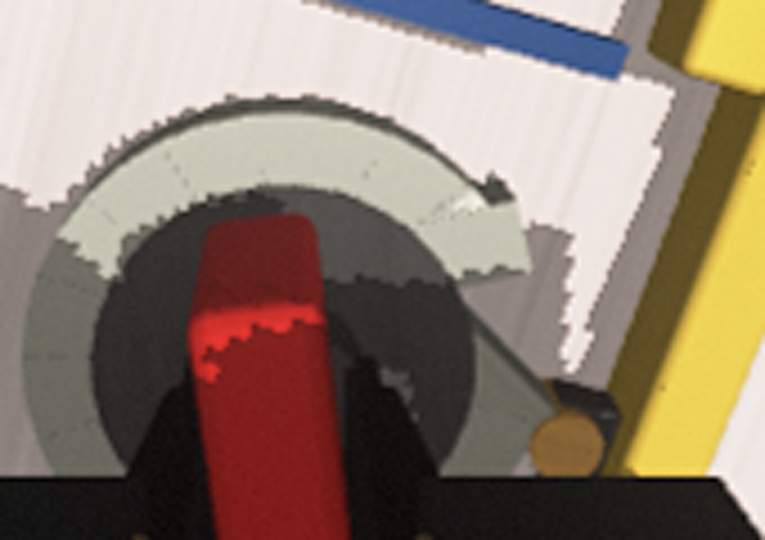

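View pics/w6c.png

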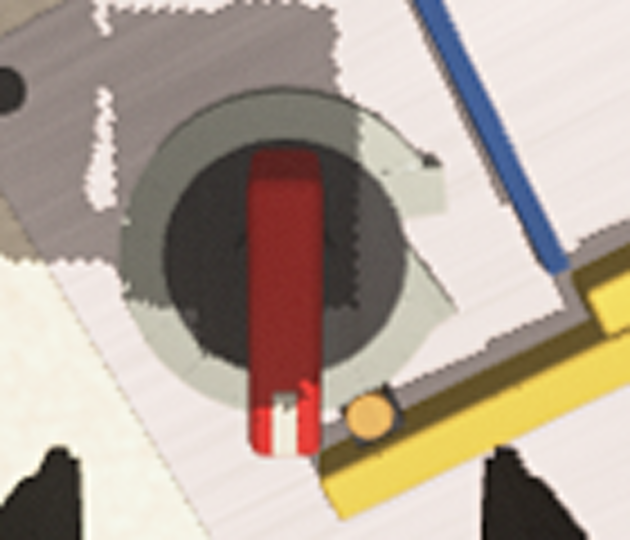

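```bash
python3 -m inch '{"hand":[0,0,0,0,0,0,0,0],"delta_pos":[[0,0,0],[0,0,0],[0,0,0],[0,0,0],[0,0,0],[0,0,0],[0,0,0],[0,0,0]],"turn":[-0.1,-0.1,-0.1,-0.1,-0.1,0,0,0]}'; python3 knob.py w22
for i in 1 2 3; do python3 -m inch '{"hand":[0,0,0,0],"delta_pos":[[0,0,0],[0,0,0],[0,0,0],[0,0,0]],"turn":[0.05,0.05,0,0]}' >/dev/null; python3 knob.py w23_$i; done
```

```text
t: 43.95
eef_pos: [523.2, -278.2, 130.5]
tcp_rot: [3.141, 0.002, 2.363]
ft_force: [5.6, 4.2, 1.7]
opening: 0.168
M [ 0.71 -1.04  0.06] F [5.8 3.3 1.5] op 0.167 yaw 2.363 [ 523.2 -278.2  130.5]
bar 2.359 cam~ 0.804 [ 522.7 -278.5] [15.5 61.1]
jaw x [561.5 562.1 575.9]
M [ 0.59 -0.97 -0.3 ] F [5.3 3.5 1. ] op 0.163 yaw 2.262 [ 523.2 -278.3  130.5]
bar 2.265 cam~ 0.898 [ 522.7 -278.1] [15.5 60.1]
jaw x [561.6 562.2 575.9]
M [ 0.64 -1.   -0.17] F [6.4 3.8 0.3] op 0.167 yaw 2.162 [ 523.2 -278.2  130.5]
bar 2.164 cam~ 0.999 [ 522.8 -278.1] [15.5 60.7]
jaw x [561.5 562.3 576. ]
M [ 0.64 -1.01 -0.1 ] F [5.8 3.6 1.1] op 0.164 yaw 2.063 [ 523.2 -278.3  130.5]
bar 2.066 cam~ 1.097 [ 523.  -278.3] [15.5 60.6]
jaw x [562.  562.9 577. ]
```

```bash
for i in 1 2 3 4; do python3 -m inch '{"hand":[0,0,0],"delta_pos":[[0,0,0],[0,0,0],[0,0,0]],"turn":[0.04,0,0]}' >/dev/null; python3 knob.py w24_$i; done
```

```text
M [ 0.69 -1.07  0.52] F [5.7 4.2 1.3] op 0.163 yaw 2.024 [ 523.2 -278.2  130.5]
bar 2.037 cam~ 1.126 [ 523.1 -278.3] [15.7 61.3]
jaw x [562.3 563.3 577.4]
M [ 0.8  -0.95  0.61] F [5.2 3.2 2.4] op 0.167 yaw 1.984 [ 523.1 -278.1  130.5]
bar 2.016 cam~ 1.147 [ 523.2 -278.4] [15.7 61.3]
jaw x [562.5 563.4 577.5]
M [ 1.07 -0.9   0.81] F [4.8 5.  2.7] op 0.176 yaw 1.945 [ 523.  -278.   130.5]
bar 2.01 cam~ 1.153 [ 523.  -277.9] [15.7 60.2]
jaw x [562.5 563.4 577.5]
M [ 1.31 -0.8   0.87] F [4.1 6.8 4.4] op 0.182 yaw 1.905 [ 522.9 -277.7  130.5]
bar 2.009 cam~ 1.154 [ 523.1 -278.2] [15.8 60.7]
jaw x [562.5 563.3 577.5]
```

```bash
python3 -m inch '{"hand":[0,0,0,0,0,0,0,0,0],"delta_pos":[[0,0,0],[0,0,0],[0,0,0],[0,0,0],[0,0,0],[0,0,0],[0,0,0],[0,0,0],[0,0,0]],"turn":[0.08,0.08,0.08,0.08,0.08,0.08,0.04,0,0]}'; python3 knob.py w25
```

```text
t: 47.65
eef_pos: [523.1, -278.0, 130.9]
tcp_rot: [3.14, 0.001, 1.387]
ft_force: [3.8, 5.4, 7.4]
opening: 0.324
M [ 0.98 -0.79  2.02] F [3.2 5.8 5.8] op 0.315 yaw 1.387 [ 523.1 -278.   130.9]
bar 1.979 cam~ 1.184 [ 523.1 -278. ] [16.4 60.2]
jaw x [562.6 563.9 578.7]
```

```bash
python3 -m inch '{"hand":[0,0,0,0,0,0,0,0],"delta_pos":[[0,0,0],[0,0,0],[0,0,0],[0,0,0],[0,0,0],[0,0,0],[0,0,0],[0,0,0]],"turn":[-0.08,-0.08,-0.08,-0.08,-0.08,-0.08,-0.08,0]}'; python3 -m inch '{"hand":[0.7,0.7,0.7,0.7,0.7,0.7,0.7,0.7,0.7],"delta_pos":[[0,0,0],[0,0,0],[0,0,0],[0,0,0],[0,0,0],[0,0,0],[0,0,-4],[0,0,-4],[0,0,0]],"turn":[0,0,0,0,0,0,0,0,0]}'
python3 knob.py w26
python3 - <<'E'
from meas import *
p,d,c=load('w26'); P=cloud(c,d)
cv2.imwrite('pics/w26c.png',cv2.resize(p[60:240,170:420],None,fx=3.1,fy=3.1,interpolation=cv2.INTER_CUBIC))
E
```

```text
t: 48.5
eef_pos: [523.4, -279.0, 130.4]
tcp_rot: [3.14, 0.003, 1.947]
ft_force: [6.1, -1.5, -1.5]
opening: 0.172
t: 49.4
eef_pos: [523.7, -279.1, 214.9]
tcp_rot: [3.137, 0.006, 1.943]
ft_force: [0.8, -0.3, -0.0]
opening: 0.701
M [ 0.01 -0.09 -0.02] F [-0.5 -0.5 -0.4] op 0.7 yaw 1.943 [ 523.  -278.6  212.5]
bar 2.019 cam~ 1.144 [ 522.9 -278.2] [15.5 60.1]
jaw x [562.6 563.6 577.6]
```

View pics/w26c.png

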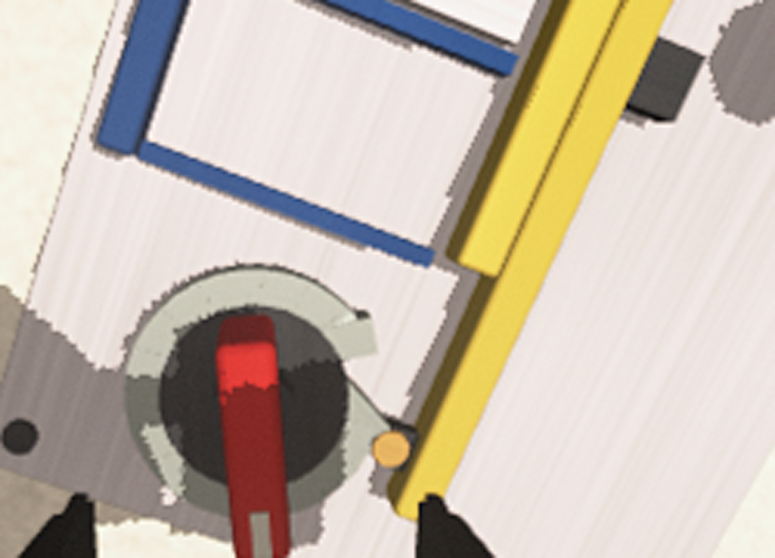

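Run:
```python
from meas import *
for n in ['w1','w4','w6','w16','w17','w22','w23_3','w21','w25','w26']:
    p,d,c=load(n); P=cloud(c,d); M=masks(p); 
    X=P[...,0]+0.0175*(P[...,1]+94.8)
    y=M['yellow']&(d>0)&(P[...,2]>34)&(P[...,2]<40)&(X<600); b=M['blue']&(d>0)&(P[...,2]>31)&(P[...,2]<38)&(X<470)&(X>440)
    yy=P[...,1]
    s=y&(yy<-130)&(yy>-215)
    s2=y&(yy<-225)&(yy>-295)
    sb=b&(yy<-130)&(yy>-215)
    f=lambda m,q:np.percentile(X[m],q).round(1) if m.sum()>20 else None
    print(n,'jaw front/back',f(s,3),f(s,97),'ext',f(s2,3),f(s2,97),'stop in',f(sb,97),f(sb,3),s.sum(),sb.sum())
```

```text
w1 jaw front/back 553.1 578.5 ext 566.7 579.1 stop in 459.5 449.9 791 380
w4 jaw front/back 553.1 578.5 ext 566.6 578.5 stop in 459.6 449.6 2478 979
w6 jaw front/back 562.1 587.0 ext 575.8 586.9 stop in 459.1 449.1 1731 938
w16 jaw front/back 561.9 586.1 ext 575.9 586.2 stop in 458.4 449.3 1071 420
w17 jaw front/back 562.1 587.1 ext 575.7 587.1 stop in 459.2 449.1 1848 988
w22 jaw front/back 561.8 587.2 ext 575.5 587.3 stop in 459.8 449.1 5188 2293
w23_3 jaw front/back 562.3 587.7 ext 575.9 587.8 stop in 459.7 449.2 5918 1952
w21 jaw front/back 562.8 588.3 ext 576.4 588.3 stop in 459.7 449.4 6439 2013
w25 jaw front/back 563.0 588.6 ext 576.6 588.7 stop in 459.9 449.8 5486 2574
w26 jaw front/back 562.9 588.2 ext 576.6 588.1 stop in 459.6 449.3 2897 1351
```

Run:
```python
from meas import *
for n in ['w4','w5','w6']:
    p,d,c=load(n); P=cloud(c,d); m=masks(p)['red']&(d>0); q=P[m]; q=q[(q[:,2]>80)&(q[:,2]<95)]; r=cv2.minAreaRect(q[:,:2].astype(np.float32)); a=r[2]+(90 if r[1][1]>r[1][0] else 0); print(n,np.deg2rad(a%180),1.69+1.473-np.deg2rad(a%180),r[1])
p,d,c=load('w5'); P=cloud(c,d); M=masks(p); X=P[...,0]+0.0175*(P[...,1]+94.8); s=M['yellow']&(d>0)&(P[...,2]>34)&(P[...,2]<40)&(P[...,1]<-130)&(P[...,1]>-215); print(np.percentile(X[s],[3,97]))
# radial profile of the disc in w26, w6
for n in ['w26','w6']:
    p,d,c=load(n); P=cloud(c,d); g=cv2.cvtColor(p,cv2.COLOR_BGR2HSV)
    z=P[...,2]; r=np.hypot(P[...,0]-523.0,P[...,1]+278.3); th=np.arctan2(P[...,1]+278.3,P[...,0]-523.0)
    m=(d>0)&(z>26)&(z<34)&(r<56)
    print(n,[(round(a,2),round(float(np.percentile(r[m&(abs(th-a)<.06)],97)),1)) for a in np.arange(-3,3.1,.12) if (m&(abs(th-a)<.06)).sum()>8])
p,d,c=load('w26'); 
cv2.imwrite('pics/w26d.png',cv2.resize(p[140:230,210:320],None,fx=7,fy=6.6,interpolation=cv2.INTER_LANCZOS4))
```

```text
w4 1.4734580552686094 1.6895419447313909 (60.184959411621094, 15.360614776611328)
w5 2.074478818628606 1.0885211813713944 (15.768388748168945, 60.53226852416992)
w6 2.6633170847400898 0.4996829152599105 (15.26137638092041, 60.527862548828125)
[561.40676123 586.79101923]
w26 [(np.float64(-3.0), 41.0), (np.float64(-2.88), 40.6), (np.float64(-2.76), 41.5), (np.float64(-2.64), 41.2), (np.float64(-2.52), 41.0), (np.float64(-2.4), 41.4), (np.float64(-2.28), 41.3), (np.float64(-2.16), 42.0), (np.float64(-2.04), 42.1), (np.float64(-1.92), 42.1), (np.float64(-1.8), 41.9), (np.float64(-1.68), 42.4), (np.float64(-1.56), 42.6), (np.float64(-1.44), 42.5), (np.float64(-0.84), 42.3), (np.float64(-0.72), 42.4), (np.float64(-0.6), 42.4), (np.float64(-0.48), 42.3), (np.float64(-0.36), 42.8), (np.float64(-0.24), 42.3), (np.float64(-0.12), 54.7), (np.float64(0.0), 54.0), (np.float64(0.12), 54.7), (np.float64(0.24), 41.5), (np.float64(0.36), 36.0), (np.float64(0.48), 32.6), (np.float64(0.6), 30.4), (np.float64(0.72), 41.5), (np.float64(0.84), 42.9), (np.float64(0.96), 44.3), (np.float64(1.08), 41.1), (np
[... 945 characters left out ...]
2), (np.float64(-0.12), 54.6), (np.float64(0.0), 55.7), (np.float64(0.12), 54.7), (np.float64(0.24), 41.7), (np.float64(0.36), 42.1), (np.float64(0.48), 41.9), (np.float64(0.6), 41.7), (np.float64(0.72), 43.9), (np.float64(0.84), 43.7), (np.float64(0.96), 37.4), (np.float64(1.08), 33.6), (np.float64(1.2), 30.5), (np.float64(1.32), 30.2), (np.float64(1.44), 42.2), (np.float64(1.56), 43.2), (np.float64(1.68), 43.3), (np.float64(1.8), 40.6), (np.float64(1.92), 41.1), (np.float64(2.04), 40.6), (np.float64(2.16), 41.2), (np.float64(2.28), 40.9), (np.float64(2.4), 41.1), (np.float64(2.52), 41.1), (np.float64(2.64), 40.9), (np.float64(2.76), 41.1), (np.float64(2.88), 41.2), (np.float64(3.0), 41.1)]
```

View pics/w26d.png

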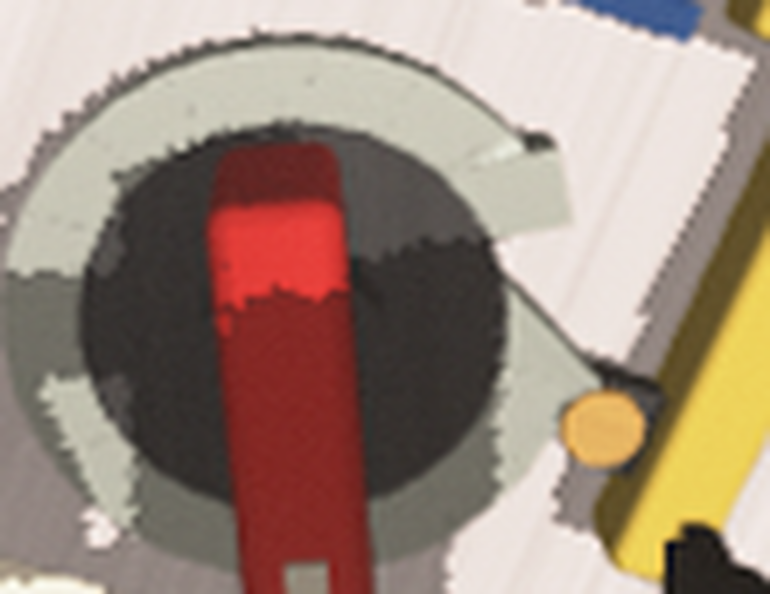

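The rim rises about 1–2 mm at the notch tip and the roller catches there. I'll regrip and push through it with more speed and torque.

```bash
python3 -m inch '{"hand":[0.5,0.5,0.5,0.5,0.5,0,0,0,0,0,0,0,0],"delta_pos":[[0,0,3],[0,0,3],[0,0,1.5],[0,0,0.8],[0,0,0],[0,0,0],[0,0,0],[0,0,0],[0,0,0],[0,0,0],[0,0,0],[0,0,0],[0,0,0]],"turn":[-0.076,0,0,0,0,0,0,0,0,0,0,0,0]}'
python3 -m inch '{"hand":[0,0,0,0,0,0,0,0],"delta_pos":[[0,0,0],[0,0,0],[0,0,0],[0,0,0],[0,0,0],[0,0,0],[0,0,0],[0,0,0]],"turn":[-0.1,-0.1,-0.1,-0.1,0,0,0,0]}'; python3 knob.py w27
python3 -m inch '{"hand":[0,0,0,0,0,0,0,0,0],"delta_pos":[[0,0,0],[0,0,0],[0,0,0],[0,0,0],[0,0,0],[0,0,0],[0,0,0],[0,0,0],[0,0,0]],"turn":[0.149,0.149,0.149,0.149,0.149,0.149,0.149,0.149,0]}'; python3 knob.py w28
```

```text
t: 50.75
eef_pos: [523.1, -278.1, 127.7]
tcp_rot: [3.14, 0.001, 2.019]
ft_force: [5.0, 3.7, 1.3]
opening: 0.172
t: 51.55
eef_pos: [523.1, -278.1, 127.7]
tcp_rot: [3.141, 0.002, 2.418]
ft_force: [3.1, 2.9, 1.7]
opening: 0.167
M [ 0.61 -0.82  0.07] F [3.5 2.9 1.9] op 0.17 yaw 2.418 [ 523.  -278.1  127.7]
bar 2.422 cam~ 0.741 [ 522.5 -278.1] [15.8 60.1]
jaw x [561.5 562.2 575.9]
t: 52.5
eef_pos: [523.2, -278.4, 128.3]
tcp_rot: [3.139, 0.001, 1.224]
ft_force: [2.8, 0.9, 7.2]
opening: 0.411
M [ 0.28 -0.43  1.09] F [2.1 1.5 6.7] op 0.412 yaw 1.227 [ 523.2 -278.5  128.3]
bar 1.984 cam~ 1.179 [ 523.7 -277.6] [15.6 59.8]
jaw x [562.6 564.  579.1]
```

```bash
for i in 1 2 3 4; do python3 -m inch '{"hand":[0,0,0],"delta_pos":[[0,0,0],[0,0,0],[0,0,0]],"turn":[0.05,0,0]}' >/dev/null; python3 knob.py w29_$i; done
```

```text
M [ 0.65 -0.48  2.87] F [3.6 2.1 8.4] op 0.416 yaw 1.182 [ 523.2 -278.3  128.3]
bar 1.982 cam~ 1.181 [ 523.8 -278.4] [16.9 61.1]
jaw x [562.7 564.1 579.2]
M [-0.2  -1.02  0.5 ] F [ 5.3 -1.4  1.7] op 0.229 yaw 1.128 [ 523.1 -278.8  127.7]
bar 1.413 cam~ 1.75 [ 523.2 -278.5] [61.4 16.9]
jaw x [552.8 554.2 569.5]
M [-0.07 -0.96  1.09] F [ 5.  -0.9  3. ] op 0.231 yaw 1.079 [ 523.1 -278.7  127.7]
bar 1.404 cam~ 1.759 [ 523.6 -278.4] [61.1 16.3]
jaw x [552.8 554.2 569.5]
M [ 0.38 -1.11  1.51] F [6.3 2.  4.1] op 0.244 yaw 1.03 [ 523.1 -278.4  127.7]
bar 1.402 cam~ 1.761 [ 523.2 -277.9] [60.3 17.4]
jaw x [552.8 554.2 569.6]
```

View pics/w29_4.png

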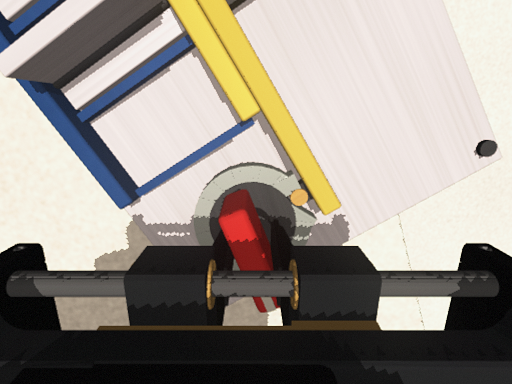

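It snapped over at about 2.9 N m. The cam is at its stop at about 1.76 and the jaw is forward. I'll realign the tool with the bar, release and check.

```bash
python3 -m inch '{"hand":[0,0,0,0,0,0],"delta_pos":[[0,0,0],[0,0,0],[0,0,0],[0,0,0],[0,0,0],[0,0,0]],"turn":[-0.1,-0.1,-0.1,-0.05,0,0]}';python3 -m inch '{"hand":[0.6,0.6,0.6,0.6,0.6,0.6,0.6,0.6,0.6,0.6,0.6],"delta_pos":[[0,0,0],[0,0,0],[0,0,0],[0,0,0],[0,0,0],[0,0,0],[0,0,-5],[0,0,-5],[0,0,-5],[0,0,-3],[0,0,0]],"turn":[0,0,0,0,0,0,0,0,0,0,0]}'
python3 knob.py w30
python3 - <<'E'
from meas import *
p,d,c=load('w30')
for o in coupons(p,d,c,zlo=54,zhi=72): print(o)
cv2.imwrite('pics/w30c.png',cv2.resize(p,None,fx=1.5,fy=1.5))
E
```

```text
t: 54.55
eef_pos: [523.1, -279.0, 127.5]
tcp_rot: [3.139, 0.001, 1.378]
ft_force: [7.3, -2.2, -0.2]
opening: 0.172
t: 55.65
eef_pos: [523.1, -278.7, 311.9]
tcp_rot: [3.135, 0.003, 1.377]
ft_force: [-0.1, 1.1, -1.8]
opening: 0.598
M [-0.03 -0.02  0.03] F [ 0.6 -0.6 -0.9] op 0.599 yaw 1.377 [ 522.6 -278.3  309.2]
bar 1.434 cam~ 1.729 [ 523.6 -278. ] [59.2 15.5]
jaw x [552.6 553.8 569. ]
(array([ 507.3, -127.5]), array([89.7, 10.5]), np.float64(0.017), 62.6, array([210.,  44.]))
```

View pics/w30c.png

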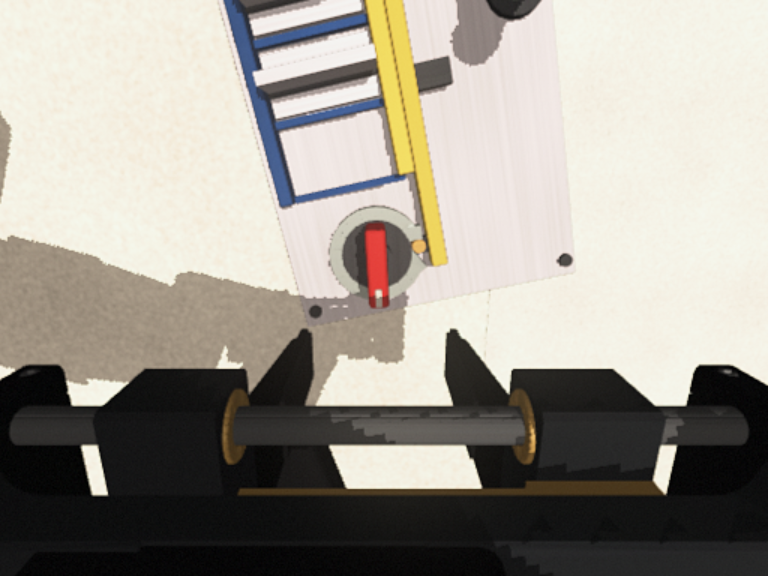

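The jaw is fully forward with the roller in the notch, at pixel (419,246), and the knob is at about 1.73. Now the scanner arm.

```bash
python3 -m inch '{"hand":[1,1,1,1,1,1,1,1,1,1,1,1,1],"delta_pos":[[0,0,-1.5],[0,0,-1.5],[2.98,1.45,0],[2.98,1.45,0],[2.98,1.45,0],[2.98,1.45,0],[2.98,1.45,0],[2.98,1.45,0],[2.98,1.45,0],[2.98,1.45,0],[2.98,1.45,0],[2.98,1.45,0],[0,0,0]],"turn":[-0.097,-0.097,0,0,0,0,0,0,0,0,0,0,0]}'
python3 - <<'E'
from meas import *
p,d,c=snap('wrist','w31'); s=env.state(); print(s['eef_pos'],s['tcp_rot'])
P=cloud(c,d); o=P[masks(p)['orange']&(d>0)]; o=o[(o[:,2]>204)&(o[:,2]<220)]; print(len(o),o.mean(0),cv2.minEnclosingCircle(o[:,:2].astype(np.float32)))
E
```

```text
t: 57.0
eef_pos: [668.1, 22.9, 334.8]
tcp_rot: [-3.139, -0.001, 1.574]
ft_force: [-0.8, -0.1, -1.6]
opening: 0.994
[667.54271857  21.2966165  334.94428551] [-3.13858011e+00 -1.52594779e-04  1.57326621e+00]
523 [662.1306571   68.10600634 211.63897413] ((662.3963012695312, 68.64045715332031), 10.529873847961426)
```

View pics/w31.png

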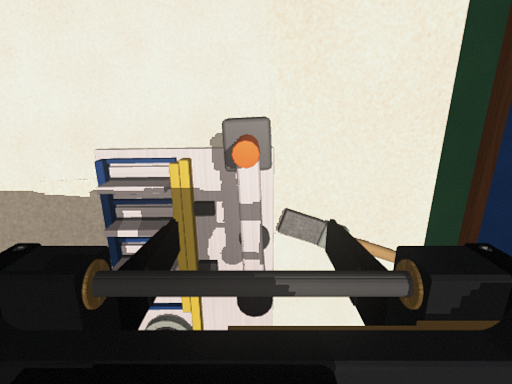

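```bash
python3 -m inch '{"hand":[1,1,1,1,1,1,0,0,0,0,0,0,0,0,0,0,0,0,0],"delta_pos":[[2.4,-0.26,0],[2.35,-0.26,0],[0,0,3],[0,0,3],[0,0,2.1],[0,0,0],[0,0,0],[0,0,0],[0,0,0],[0,0,0],[0,0,0],[0,0,0],[0,0,0],[0,0,0],[0,0,0],[0,0,0],[0,0,0],[0,0,0],[0,0,0]],"turn":[0,0,0,0,0,0,0,0,0,0,0,0,0,0,0,0,0,0,0]}'
python3 - <<'E'
import numpy as np
px,py=670.4,-91.8; a=np.linspace(.034,1.571,12)+1.5883
P=np.c_[px+160*np.cos(a),py+160*np.sin(a)]; D=np.diff(P,axis=0); print(P[0],P[-1]); print([[float(round(y/10,2)),float(round(x/10,2)),0] for x,y in D])
E
```

```text
t: 58.95
eef_pos: [662.2, 67.2, 256.2]
tcp_rot: [3.142, 0.0, 1.571]
ft_force: [1.3, -0.4, -0.7]
opening: 0.227
[662.16305501  67.98783664] [510.42508335 -94.63302737]
[[-0.27, -2.22, 0], [-0.58, -2.16, 0], [-0.87, -2.06, 0], [-1.15, -1.92, 0], [-1.41, -1.74, 0], [-1.63, -1.52, 0], [-1.83, -1.28, 0], [-1.99, -1.01, 0], [-2.11, -0.73, 0], [-2.19, -0.43, 0], [-2.23, -0.12, 0]]
```

```bash
python3 -m inch '{"hand":[0,0,0,0,0,0,0,0,0,0,0,0,0,0],"delta_pos":[[-0.27,-2.22,0],[-0.58,-2.16,0],[-0.87,-2.06,0],[-1.15,-1.92,0],[-1.41,-1.74,0],[-1.63,-1.52,0],[-1.83,-1.28,0],[-1.99,-1.01,0],[-2.11,-0.73,0],[-2.19,-0.43,0],[-2.2,-0.12,0],[0,0,0],[0,0,0],[0,0,0]],"turn":[0,0,0,0,0,0,0,0,0,0,0,0,0,0]}'
python3 -m inch '{"hand":[1,1,1,1,1,1,1,1,1,1,1,1,1,1,1,1],"delta_pos":[[0,0,0],[0,0,0],[0,0,0],[0,0,0],[0,0,0],[0,0,0],[0,0,-2],[0,0,-3],[0,0,-4],[0,0,-4],[-4,0,0],[-4,0,0],[-3,0,0],[0,0,0],[0,0,0],[0,0,0]],"turn":[0,0,0,0,0,0,0,0,0,0,0,0,0,0,0,0]}'
python3 - <<'E'
from meas import *
p,d,c=snap('wrist','w33'); s=env.state(); print(s['eef_pos'],s['tcp_rot'])
P=cloud(c,d); o=P[masks(p)['orange']&(d>0)]; o=o[(o[:,2]>204)&(o[:,2]<220)]; print(len(o),o.mean(0),cv2.minEnclosingCircle(o[:,:2].astype(np.float32)))
for o in coupons(p,d,c,zlo=54,zhi=72): print(o)
p,d,c=snap('side','s33'); cv2.imwrite('pics/s33c.png',cv2.resize(p[100:340,140:380],None,fx=2.4,fy=2.4))
E
```

```text
t: 60.35
eef_pos: [510.4, -95.8, 257.0]
tcp_rot: [3.141, 0.001, 1.57]
ft_force: [-2.2, -5.1, 6.8]
opening: 0.225
t: 61.95
eef_pos: [510.3, -204.2, 386.2]
tcp_rot: [-3.141, -0.0, 1.571]
ft_force: [1.0, 0.3, 0.7]
opening: 0.998
[ 510.33255445 -204.11870874  386.29244626] [-3.14159004e+00 -1.23151720e-04  1.57170978e+00]
118 [509.07201216 -93.41825163 211.42087124] ((510.2631530761719, -90.84809112548828), 10.54990005493164)
(array([505.2,  -3. ]), array([88.7, 10.9]), np.float64(0.013), 62.6, array([249.,  10.]))
(array([470.2, -65.7]), array([17.4, 10. ]), np.float64(0.012), 62.7, array([223.,  62.]))
(array([ 507.6, -127.4]), array([88.3,  9.9]), np.float64(0.018), 62.9, array([251., 110.]))
```

View pics/w33.png

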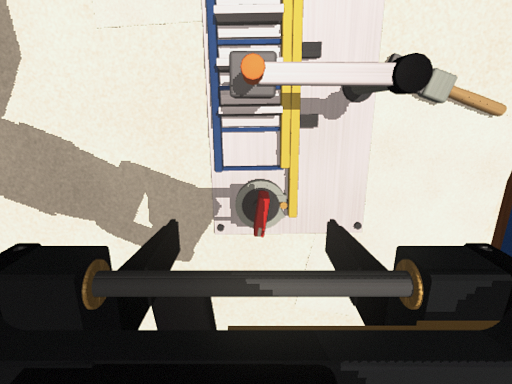

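View pics/s33c.png

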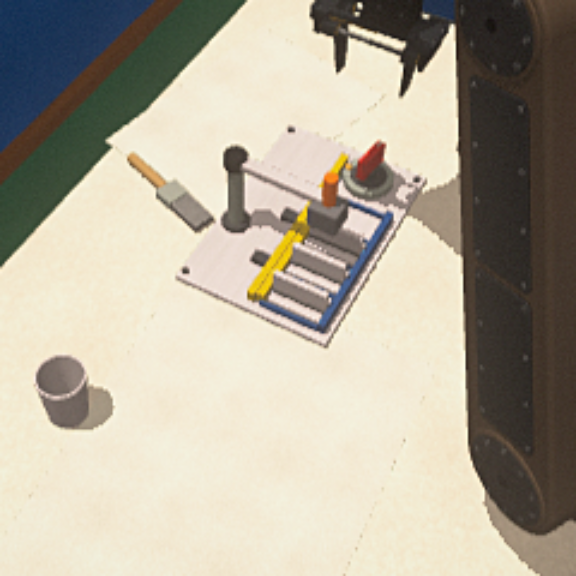

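Run:
```python
from meas import *
p,d,c=load('w33'); P=cloud(c,d); g=cv2.cvtColor(p,cv2.COLOR_BGR2HSV)
m=(d>0)&(P[...,2]>206)&(P[...,2]<218)&(abs(P[...,0]-510)<25)&(abs(P[...,1]+92)<25); o=P[m]; print(len(o),o.mean(0),cv2.minEnclosingCircle(o[:,:2].astype(np.float32)),np.percentile(o,[1,99],axis=0).round(1))
m=(d>0)&(P[...,2]>206)&(P[...,2]<218);print(m.sum())
# head (top ~ 103+..): and arm bar line
m=(d>0)&(P[...,2]>145)&(P[...,2]<172)&(P[...,0]>535)&(P[...,0]<650)&(P[...,1]>-200)&(P[...,1]<0); a=P[m]; print('arm',len(a),cv2.minAreaRect(a[:,:2].astype(np.float32)),np.polyfit(a[:,0],a[:,1],1),np.median(a[:,2]))
b=P[masks(p)['blue']&(d>0)&(P[...,2]>18)&(P[...,2]<27)&(P[...,0]>470)]; h,e=np.histogram(b[:,1],np.arange(-240,60,3)); print([(int(x),int(n)) for x,n in zip(e,h) if n>5])
```

```text
525 [510.54325582 -91.11081505 211.5884343 ] ((510.5366516113281, -90.94456481933594), 10.834436416625977) [[ 500.4 -101.1  208.9]
 [ 520.3  -81.   213.4]]
525
arm 2709 ((592.511962890625, -91.4195556640625), (22.26886749267578, 115.00572204589844), 89.64073181152344) [-7.69650930e-03 -8.73361991e+01] 167.58296548202503
[(-222, 44), (-219, 105), (-216, 22), (-159, 101), (-156, 56), (-96, 15), (-39, 8), (-36, 111), (-33, 108), (-30, 22)]
```

The head is about 4 mm off centre. I'll regrasp with the pads opening across the swing and nudge it in.

```bash
python3 -m inch '{"hand":[1,1,1,1,1,1,1,1,1,1,1,1,1],"delta_pos":[[0,0,0],[0,0,0],[0,0,0],[0,0,0],[0,0,0],[0,0,0],[0,0,0],[0,0,0],[0,0,0],[0,0,0],[0,0,0],[0,0,0],[0,0,0]],"turn":[0.143,0.143,0.143,0.143,0.143,0.143,0.143,0.143,0.143,0.143,0.141,0,0]}'
python3 -m inch '{"hand":[1,1,1,1,1,1,1],"delta_pos":[[0,-3.7,0],[0,-3.7,0],[0,-3.5,0],[0,0,0],[0,0,0],[0,0,0],[0,0,0]],"turn":[0,0,0,0,0,0,0]}'
```

```text
t: 63.35
eef_pos: [510.4, -204.5, 386.4]
tcp_rot: [3.141, -0.0, 0.005]
ft_force: [-0.3, -0.5, -0.6]
opening: 1.0
t: 64.05
eef_pos: [510.4, -96.9, 386.1]
tcp_rot: [3.141, 0.0, -0.0]
ft_force: [0.6, -0.2, -0.1]
opening: 0.996
```

```bash
cat > hm.py <<'E'
from meas import *
import sys
p,d,c=snap('wrist',sys.argv[1]); P=cloud(c,d); print(env.state()['eef_pos'].round(1))
m=(d>0)&(P[...,2]>206)&(P[...,2]<218)&(abs(P[...,0]-510)<40)&(abs(P[...,1]+92)<40)&masks(p)['orange']; o=P[m]; print('handle',len(o),o.mean(0).round(1),cv2.minEnclosingCircle(o[:,:2].astype(np.float32)))
m=(d>0)&(P[...,2]>160)&(P[...,2]<174)&(P[...,0]>535)&(P[...,0]<650)&(P[...,1]>-200)&(P[...,1]<0); a=P[m]; print('arm',len(a),'scan~',1.571-0.0175+(np.polyfit(a[:,0],a[:,1],1)[0] if len(a) else 0))
b=P[masks(p)['blue']&(d>0)&(P[...,2]>18)&(P[...,2]<27)&(P[...,0]>465)&(P[...,0]<550)]
for k in (-124,-62,0,62,124):
    s=b[abs(b[:,1]+94.8-k)<12]
    if len(s)>30: print('rib',k,'-> nest y',(np.median(s[:,1]-0.0175*(s[:,0]-510))-k).round(1),len(s))
E
python3 hm.py w34
```

```text
[510.4 -96.9 386.1]
handle 344 [511.3 -90.8 211.7] ((510.6214904785156, -91.00763702392578), 10.572562217712402)
arm 2421 scan~ 1.5481897605036208
rib -124 -> nest y -93.3 181
rib -62 -> nest y -93.7 168
rib 62 -> nest y -94.9 166
rib 124 -> nest y -94.9 164
```

View pics/w34.png

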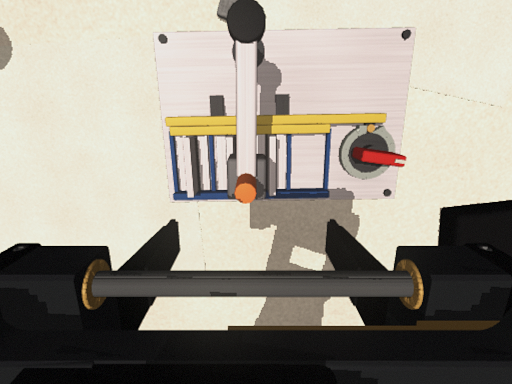

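```bash
python3 -m inch '{"hand":[1,1,1,1,1,1,1,0,0,0,0,0,0,0,0,0,0,0,0,0],"delta_pos":[[0,-0.24,0],[0,0,3.5],[0,0,3.5],[0,0,3.5],[0,0,2],[0,0,0.5],[0,0,0],[0,0,0],[0,0,0],[0,0,0],[0,0,0],[0,0,0],[0,0,0],[0,0,0],[0,0,0],[0,0,0],[0,0,0],[0,0,0],[0,0,0],[0,0,0]],"turn":[0,0,0,0,0,0,0,0,0,0,0,0,0,0,0,0,0,0,0,0]}'
python3 - <<'E'
from h import *
s=env.state();print(s['eef_pos'],s['ft_force'],s['opening'])
E
```

```text
t: 66.1
eef_pos: [510.2, -93.5, 256.2]
tcp_rot: [-3.141, 0.0, -0.0]
ft_force: [-1.7, 3.2, 0.9]
opening: 0.226
[510.18477499 -93.54856745 256.19041496] [-1.71685638  3.17210226  0.86488168] 0.22614883327212984
```

```bash
python3 -m inch '{"hand":[0,0,0,0],"delta_pos":[[0,0.15,0],[0,0,0],[0,0,0],[0,0,0]],"turn":[0,0,0,0]}'
python3 -m inch '{"hand":[1,1,1,1,1,1,1,1,1,1,1,1,1,1,1,1,1],"delta_pos":[[0,0,0],[0,0,0],[0,0,0],[0,0,0],[0,0,0],[0,0,0],[0,0,0],[0,0,0],[0,0,-2],[0,0,-3],[0,0,-4],[0,0,-4],[0,0,0],[0,0,0],[0,0,0],[0,0,0],[0,0,0]],"turn":[0,0,0,0,0,0,0,0,0,0,0,0,0,0,0,0,0]}'
python3 hm.py w35
```

```text
t: 66.5
eef_pos: [510.2, -95.2, 256.2]
tcp_rot: [3.142, 0.0, -0.0]
ft_force: [-2.5, 3.2, 0.5]
opening: 0.228
t: 68.2
eef_pos: [510.3, -95.2, 385.3]
tcp_rot: [-3.141, 0.002, -0.0]
ft_force: [-0.1, 0.9, -0.8]
opening: 0.998
[510.3 -95.2 385.5]
handle 356 [511.2 -96.  211.7] ((510.608154296875, -95.89251708984375), 10.63729190826416)
arm 2444 scan~ 1.5804870107497988
rib -124 -> nest y -93.4 182
rib -62 -> nest y -93.7 167
rib 62 -> nest y -94.7 166
rib 124 -> nest y -95.0 161
```

```bash
python3 -m inch '{"hand":[1,1,1,1,1,1],"delta_pos":[[-3,0,-1],[-3,0,-1],[-3,0,0],[-3,0,0],[0,0,0],[0,0,0]],"turn":[0,0,0,0,0,0]}'; python3 knob.py w36
python3 - <<'E'
from meas import *
p,d,c=load('w36'); 
for o in coupons(p,d,c,zlo=54,zhi=72): print(o)
P=cloud(c,d);X=P[...,0]+0.0175*(P[...,1]+94.8);M=masks(p); s=M['yellow']&(d>0)&(P[...,2]>34)&(P[...,2]<40)&(P[...,1]<-130)&(P[...,1]>-215); print('jaw',np.percentile(X[s],[3,97]))
cv2.imwrite('pics/w36c.png',cv2.resize(p,None,fx=1.5,fy=1.5))
p,d,c=snap('top','t36'); cv2.imwrite('pics/t36c.png',cv2.resize(p[100:300,60:420],None,fx=2.2,fy=2.2))
E
```

```text
t: 68.85
eef_pos: [390.4, -95.3, 406.5]
tcp_rot: [3.141, -0.001, -0.001]
ft_force: [0.1, -0.3, 0.2]
opening: 1.0
M [-0.01  0.02 -0.04] F [ 0.1 -0.   0.4] op 1.0 yaw -0.0 [390.8 -95.3 406.3]
bar 1.43 cam~ 1.733 [ 523.1 -277.6] [58.9 16. ]
jaw x [552.3 553.9 568.1]
(array([ 506.9, -127.5]), array([89.9,  8.9]), np.float64(0.021), 62.8, array([275.,  83.]))
(array([505. ,  -3.2]), array([88.8, 10.6]), np.float64(0.016), 62.7, array([188.,  82.]))
(array([505.6, -65. ]), array([90., 10.]), np.float64(0.017), 62.8, array([230.,  83.]))
(array([ 516. , -275.4]), array([60. , 14.4]), np.float64(1.177), 63.1, array([372.,  72.]))
jaw [552.58892882 578.23180845]
```

View pics/w36c.png

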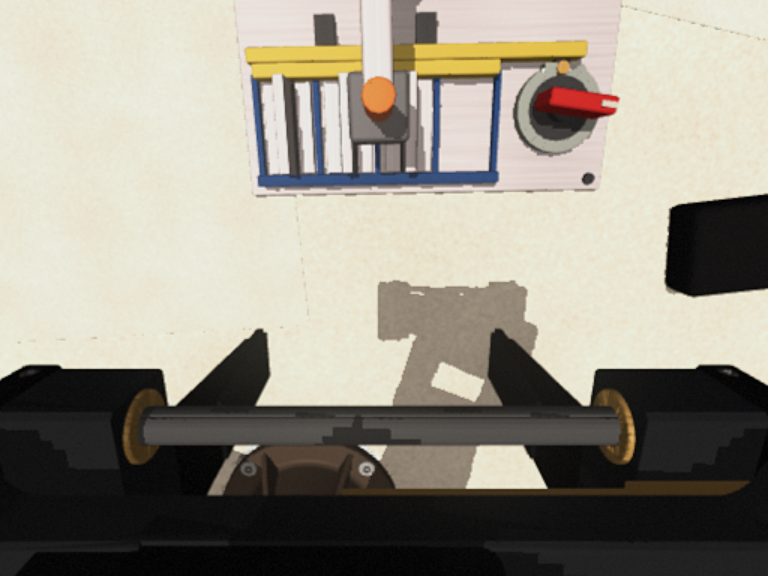

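View pics/t36c.png

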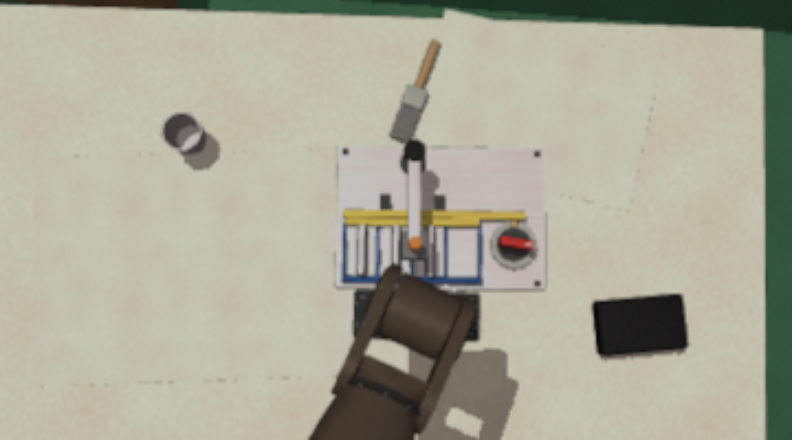

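Everything checks: the coupons' web tops are at 62.7 mm, the jaw is forward, the head is centred, and the cup, case and brush are where they were. Handing in.

```bash
python3 -c "
from cell import ticket
print(ticket.job_done())"
```

```text
the job is handed in; nothing more can be done
None
```

The fixture is ready for the next scan, and I handed the job in at about 69 s. No verdict came back.

I did the steps in the order you asked:
- **Scanner arm aside:** I swung it to about 0.03 rad, at the end away from the knob.
- **Jaw open:** I turned the knob back to about 0.5 rad, which opened the jaw fully.
- **Coupons:** Only three coupons were there. One was knocked aside during the run, so I located it again before picking it up. The fourth bay, nearest the knob, is empty.
- **Jaw forward:** I turned the knob clockwise until the jaw snapped forward.
- **Scanner arm back:** I swung it back over the row and let go.

**Last checks:**
- **Coupon seating:** Web tops are at 62.7–62.8 mm against 62 mm expected, so the coupons are flat on the bay floor. They line up with the bays and were pushed 5–6 mm towards the front stop.
- **Jaw and knob:** The jaw is about 10 mm forward, the roller is in the notch, and the knob is at about 1.73 rad.
- **Scanner head:** It is within about 1.5 mm of the row's middle, at about 1.58 rad.
- **Bystanders:** The cup, case and brush look unmoved, and the gripper is clear of everything.

**What did not go to plan:**
- **Knob resistance:** Going clockwise, the roller caught on the tip of the notch at about 1.18 rad. Several pushes failed, and it passed only at about 2.9 N m, far above the 0.1–0.3 N m stated. The knob briefly ran to its stop at 1.76 rad.
- **Scanner centring:** The first swing back left the head about 4 mm off, so I gripped the handle again and corrected it.

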